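# Pack the tester's accessory tray

## Robot

A 6-joint arm with a two-finger parallel gripper is mounted at the origin on a cart in front of the work surface, level with it; the furniture and walls round the work are solid. World frame = base frame: x ahead of the robot, y to its left, z up, the work surface at z = 0. Lengths are in m, angles in degrees, forces in N, time in s.
With the tool pointing down it reaches from about 0.325 to 0.875 m from the base axis. Payload 4.4 kg.
Tool frame: the origin (TCP) lies midway between the tips of the shut fingers; the grasp point (between the pads) lies 19 mm behind it; z points along the fingers, y is the direction in which the jaws open and shut (so a half turn about z gives the same grasp; the last joint's range is limited). The gripper opens to 85 mm and grips with 20 to 120 N. Pads are 22 mm wide; open, the fingers measure 114 mm over their backs; the gripper's body (76 mm by 85 mm) begins 54 mm behind the grasp point. The pads swing forward as they close: fully open they stand 13 mm farther back than shut.
Start: joints at [-74.8, 11.837, 88.321, -0, 79.842, -8.623], TCP at [0.232, -0.526, 0.231] pointing down, gripper open.
Joint ranges: [-156.59, 156.59], [-49.26, 127.26], [12.9, 141.05], [-63.56, 243.56], [4.71, 150.69], [-161.64, 161.64]. Speed limits (degrees/s): [159.86, 159.86, 180, 180, 180, 180].

## Interface

Orientations are given as [roll, pitch, yaw] about the fixed x, y, z axes, in that order (R = Rz(yaw) Ry(pitch) Rx(roll)).
In Python, from bench import r, eyes, job_done gives the robot as it stands. The module is installed in compiled form; this text tells all that it offers.
- The arm moves only by the tool send_rows, never from a script. Its argument "steps" is a list that holds one entry, the list of rows, each a list of 5 numbers: the shift along the world's x, y, z in m, then the turn about the world's z in degrees, then the opening, from -1 (shut) to 1 (fully open). In form: [[[dx, dy, dz, yaw, fingers], ...]]. A call has 1 to 12 rows; each row shifts and turns the commanded pose from where the row before left it; what a row does not reach is not made up. A row lasts 1/10 s, in which the tool goes at most 50 mm and 8.59 degrees, less where a joint would pass 70% of its speed; a pose out of reach is approached as far as the arm can. A call is refused whole if a number of a shift passes 0.05 or a number of a turn 8.59, either way. A call with a gripper value outside its range is refused whole. The fingers move at their own pace and stop on an object; the grip force is fixed at half the most. Time passes only in rows, so rows that do not move let the fingers close. It gives the time, the measured TCP pose, the force and the opening at its end, in the units of the state.
- r.get_state(): the state, without advancing time (a new reading comes with each control period).
- eyes.grab_frame(name): name is "scene" or "top" or "wrist"; returns the picture (420x560x3 uint8, red, green, blue); there is no depth.
- eyes.calibration(name): a dict with "camera_matrix" (3x3 intrinsics, pixels), "dist_coeffs" ([k1, k2, p1, p2, k3] as OpenCV has them; the pictures are not rectified), "world_to_cam" (4x4, takes a point from world to camera coordinates). Camera axes: x right, y down, z forward; pixel columns grow to the right and rows downward; lengths in m; the calibration is good to about 2 mm. A picture is of the moment at which its call begins: read the wrist's pose just before it. calibration takes no time and is no camera call; for the wrist camera it gives the pose at the moment of the call.
- job_done(): hands the job in, once; it reports no verdict.
The state is a dict: "clock": time; "joint_pos": joint angles; "qvel": joint speeds; "effort": joint torques, N m; "tcp_pos": TCP position; "tcp_rot": TCP orientation; "force": force on the tool from outside, world axes, zero at the start; "wrist_torque": the same for the moment, N m; "width": finger opening in m.
Only numpy, scipy, OpenCV 4.12 (cv2) and the standard library are available. Lean on these libraries where they do the work, as an engineer would, in place of code of your own. Each camera call takes 0.05 s, during which the arm holds its last target.

## Task

Pack the small wooden tray so that the lidded plastic box, the brass weight and the steel pin all stand upright in it, side by side on its floor. The box only fits standing on one of its small ends: turn it up on end on the bench first, clear of the tray, and let go of it there, then take it again from above and put it in. Leave the loupe, the round specimen and the eraser where they are.

Things in the scene. Friction and masses are not known exactly. Their poses are not given: they have to be found in the camera images.
- tray: small open wooden tray with metal corners, fixed to the bench. Outside 73 (its x) x 70 (its y) x 18 high; walls 5 thick, so the inside is 63 (x) x 60 (y); floor 4 thick, so 14 deep. Origin: centre of its underside, on the bench. One packing that fits, with about 6 mm to spare in all along x: the box on end with its 28 thickness along the tray's x, close to one end wall; the weight and the pin side by side along the tray's y at the other end
- slip_box: lidded plastic box, a solid block with a shut lid, 80 g or so; 46 (its x) x 64 (its y, the long way) x 28 (its z, the height as it lies) in contact size (a catch makes it look 48 wide). It starts lying flat on the bench with its long y axis pointing roughly away from the robot. Origin: middle of its underside, 1 mm off centre in x (the box runs from -22 to +24 in x, -32 to +32 in y, 0 to 28 in z). Either small 46 x 28 end may be down when it stands, 64 tall
- slip_box_mid (a point): the very centre of the plastic box, axes as the box's: 14 above the bench when it lies flat, 32 when it stands on end on the bench
- brass_weight: round brass weight with a knob, standing upright on the bench: 29 across, 53 tall with its knob, 0.2 kg; the plain round body reaches to 33 above the bottom; above that the shoulder and knob are narrower and, for contact, taper like a cone, so grip the round body. Origin: centre of its underside, z up its axis
- steel_pin: turned steel pin standing upright on the bench, 22 across in contact size (looks 18 to 20, with one flat), 115 tall, 0.28 kg. Origin: centre of its underside, z up its axis. Once in the tray it stands high above the others and is in the way of a gripper beside it
- loupe: black stand loupe, 40 across, 34 tall, upright on the bench, to be left alone. Origin: centre of its underside
- specimen: small brown round resin specimen, 30 across, 19 tall, to be left alone. Origin: centre of its underside
- eraser: rubber eraser, 23 x 45 x 13, to be left alone. Origin: centre of its underside
Not all that is in view belongs to the job. Leave any purple look-alike of the slip_box alone.

How it is judged (in metres and radians):
On the way:
1. the plastic box stands on one of its small ends on the bench, clear of the tray and let go ((angle between slip_box's own y axis and vertical below 0.15 rad or angle between slip_box's own y axis and vertical above 2.99 rad) and height (world z) of slip_box_mid below 0.036 m and horizontal distance between slip_box_mid and tray above 0.045 m and contact force between slip_box and the arm below 0.05 N and contact force between slip_box and the fingers below 0.05 N and contact force between slip_box and tray below 0.05 N and linear speed of slip_box below 0.03 m/s), for 0.2 s.
At the end, for the whole second after the job is handed in: the plastic box (on either small end), the brass weight and the steel pin all stand in the tray within 0.12 rad of upright, at rest, each with its foot on the tray floor (within 3 mm) between the walls ((angle between slip_box's own y axis and vertical below 0.12 rad or angle between slip_box's own y axis and vertical above 3.02 rad) and z of slip_box_mid in the frame of tray between 0.033 and 0.039 m and horizontal distance between slip_box_mid and tray below 0.03 m and angle between each of brass_weight, steel_pin's own z axis and vertical below 0.12 rad and z of brass_weight in the frame of tray between 0.001 and 0.007 m and horizontal distance between brass_weight and tray below 0.035 m and z of steel_pin in the frame of tray between 0.001 and 0.007 m and horizontal distance between steel_pin and tray below 0.04 m and linear speed of each of slip_box, brass_weight, steel_pin below 0.02 m/s); the robot touches nothing.
It fails at once if the loupe, the round specimen or the eraser is shifted by more than 20 mm (distance of any of loupe, specimen, eraser from where it was at the start of the episode above 0.02 m).
It also fails if it takes over 72 s, if anything falls off the work surface, if the arm or the gripper's body presses on something with over 40 N, if the wrist force passes 120 N, or if a joint passes its speed limit or range.

## Working session

There is one attempt and no reset: what is moved stays moved. The work goes in short steps, Python scripts to look and compute and a tool call to move; the robot and the scene stay as the last step left them, time stands still between calls to the robot, and variables do not carry over. Pictures are saved under pics/ and viewed, and the job is handed in when it is done.

Besides the shell and the picture viewer there is one more tool, called after ">>>" in YAML: its name, and indented under it one key for each argument. send_rows: Moves the arm, as the interface text tells. Its arguments: {"type":"object","properties":{"steps":{"type":"array"}},"required":["steps"]}

```bash
mkdir -p pics; python3 - <<'E'
from bench import r,eyes
import cv2
print(r.get_state())
for n in ["scene","top","wrist"]:
    c=eyes.calibration(n); print(n,c)
    f=eyes.grab_frame(n); cv2.imwrite(f"pics/a_{n}.png",f[:,:,::-1])
E
```

```text
{'clock': 0.0, 'joint_pos': array([-7.47987571e+01,  1.18836984e+01,  8.84055290e+01,  2.45665587e-04,
        7.98414184e+01, -8.62219876e+00]), 'qvel': array([-0.05265826,  0.00694151,  0.08932627, -0.09319296, -0.06744692,
        0.01085901]), 'effort': array([-1.20175741e-04, -3.83035469e+01, -2.91598284e+01, -1.60213094e-04,
        1.06751613e-02, -8.33794729e-06]), 'tcp_pos': array([ 0.2320507 , -0.52526616,  0.23012518]), 'tcp_rot': array([-1.79870867e+02, -1.98251855e-02,  2.38233757e+01]), 'force': array([-0.7851465 , -0.13110224,  0.12079389]), 'wrist_torque': array([-0.01603857, -0.00295098, -0.0045186 ]), 'width': 0.08565493774918766}
scene {'camera_matrix': array([[415.96054222,   0.        , 289.52108714],
       [  0.        , 415.96054222, 203.75858955],
       [  0.        ,   0.        ,   1.        ]]), 'dist_coeffs': array([-0.02912709,  0.        ,  0.        ,  0.        ,  0.        ]), 'world_to_cam': array([[-0.73965851, -0.6725404 , -0.02438665,  0.36120835],
       [-0.24072596,  0.2982414 , -0.92363579,  0.23026159],
       [ 0.62845549, -0.67730457, -0.
[... 439 characters left out ...]
06716,  0.08813003, -0.22194972,  0.60129559],
       [ 0.22088499, -0.02177914, -0.97505666,  0.90785424],
       [ 0.        ,  0.        ,  0.        ,  1.        ]])}
wrist {'camera_matrix': array([[312.94861525,   0.        , 273.50785556],
       [  0.        , 312.94861525, 209.50298481],
       [  0.        ,   0.        ,   1.        ]]), 'dist_coeffs': array([-0.03046119,  0.        ,  0.        ,  0.        ,  0.        ]), 'world_to_cam': array([[ 0.40489419, -0.91435759, -0.00330028, -0.5739577 ],
       [-0.86795697, -0.3854774 ,  0.31314193, -0.04130072],
       [-0.28759589, -0.12392484, -0.9497006 ,  0.38011839],
       [ 0.        ,  0.        ,  0.        ,  1.        ]])}
```

View pics/a_scene.png

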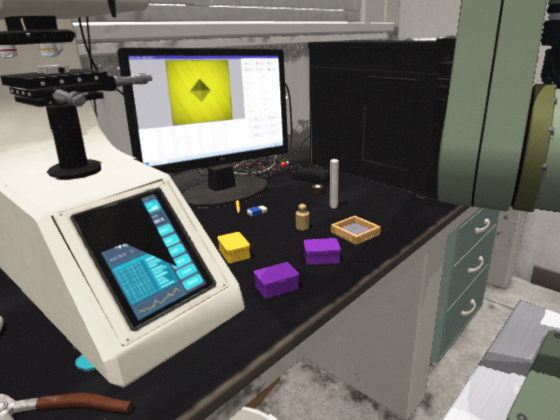

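View pics/a_top.png

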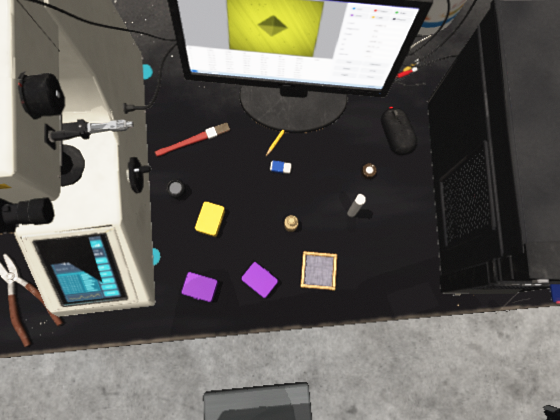

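View pics/a_wrist.png

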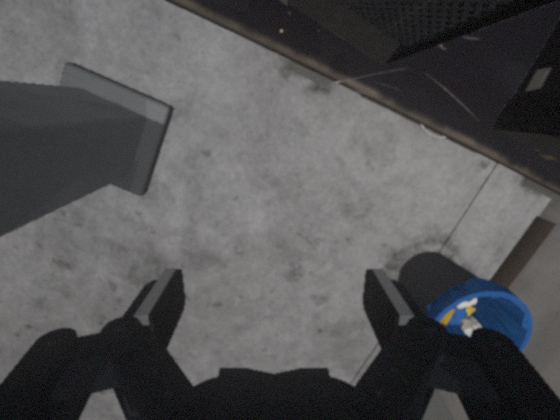

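```bash
cat > h.py <<'E'
import numpy as np, cv2
from bench import r,eyes
def ray(c,px):
    K,D=c["camera_matrix"],c["dist_coeffs"]
    p=cv2.undistortPoints(np.array(px,float).reshape(-1,1,2),K,D).reshape(-1,2)
    R=c["world_to_cam"][:3,:3];t=c["world_to_cam"][:3,3]
    d=np.c_[p,np.ones(len(p))]@R
    return -R.T@t,d
def onz(c,px,z):
    o,d=ray(c,px); return o+d*((z-o[2])/d[:,2])[:,None]
def cross(c1,p1,c2,p2):
    o1,d1=ray(c1,[p1]);o2,d2=ray(c2,[p2]);d1=d1[0];d2=d2[0]
    A=np.c_[d1,-d2];s=np.linalg.lstsq(A,o2-o1,rcond=None)[0]
    a,b=o1+s[0]*d1,o2+s[1]*d2
    return (a+b)/2,np.linalg.norm(a-b)
def blob(img,lo,hi,roi=None):
    hsv=cv2.cvtColor(img,cv2.COLOR_RGB2HSV);m=cv2.inRange(hsv,np.array(lo),np.array(hi))
    if roi: 
        k=np.zeros_like(m);k[roi[1]:roi[3],roi[0]:roi[2]]=255;m&=k
    cs,_=cv2.findContours(m,cv2.RETR_EXTERNAL,cv2.CHAIN_APPROX_NONE)
    return max(cs,key=cv2.contourArea).reshape(-1,2)
E
python3 - <<'E'
from h import *
im=cv2.imread("pics/a_top.png");c=eyes.calibration("top")
crop=im[140:320,140:420];cv2.imwrite("pics/b_crop.png",cv2.resize(crop,None,fx=2.8,fy=2.8,interpolation=cv2.INTER_CUBIC))
rgb=im[:,:,::-1].copy()
b=blob(rgb,(20,120,60),(35,255,255),(180,190,240,250))
print(cv2.boundingRect(b))
w=onz(c,b,0.028);rc=cv2.minAreaRect((w[:,:2]*1000).astype(np.float32));print("box all@28",rc)
m=blob(rgb,(20,120,190),(35,255,255),(180,190,240,250))
w=onz(c,m,0.028);print("bright",cv2.minAreaRect((w[:,:2]*1000).astype(np.float32)))
for n,p,z in [("loupe",(176,189),.034),("spec",(369,170),.019),("eraser",(281,167),.013),("weight",(292,222),.05),("pintop",(360,199),.115),("tray",(319,271),.018),("mouse",(398,130),.03),("pur1",(199,286),.028),("pur2",(259,280),.028)]:
    print(n,onz(c,[p],z)[0].round(3))
E
```

```text
(194, 201, 31, 36)
box all@28 ((601.9928588867188, 31.355812072753906), (51.01978302001953, 68.55767059326172), 67.18608093261719)
bright ((602.6649169921875, 32.1788444519043), (46.353267669677734, 64.60794830322266), 68.54393005371094)
loupe [0.67  0.098 0.034]
spec [ 0.679 -0.318  0.019]
eraser [ 0.706 -0.129  0.013]
weight [ 0.574 -0.139  0.05 ]
pintop [ 0.594 -0.272  0.115]
tray [ 0.472 -0.187  0.018]
mouse [ 0.761 -0.391  0.03 ]
pur1 [0.463 0.061 0.028]
pur2 [ 0.464 -0.061  0.028]
```

View pics/b_crop.png

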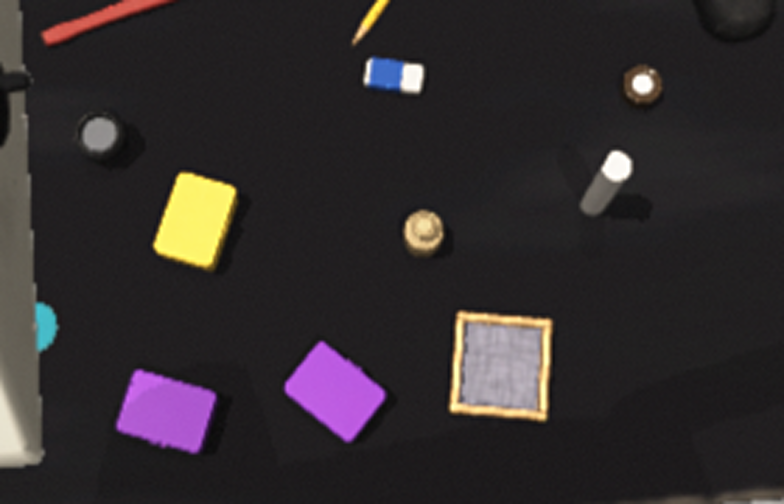

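The yellow box at top-view pixel (210,219), crop (195,220), is the slip_box. It is the only yellow candidate, it lies with its long axis pointing away, and its lid face measures 46x65. The purple blocks at (199,286) and (259,280) are the look-alikes. I'll go over its near end.

>>> send_rows:
  steps:
    - [[0.0224,0.0381,0,-3.8,1],[0.0224,0.0381,0,-3.8,1],[0.0224,0.0381,0,-3.8,1],[0.0224,0.0381,0,-3.8,1],[0.0224,0.0381,0,-3.8,1],[0.0224,0.0381,0,-3.8,1],[0.0224,0.0381,0,-3.8,1],[0.0224,0.0381,0,-3.8,1],[0.0224,0.0381,0,-3.8,1],[0.0224,0.0381,0,-3.8,1],[0.0224,0.0381,0,-3.8,1],[0.0224,0.0381,0,-3.5,1]]

```text
clock: 1.35
tcp_pos: [0.5015, -0.067, 0.2311]
tcp_rot: [180.0, 0.0, -21.6]
force: [0.9, -0.4, 0.5]
width: 0.0854
```

>>> send_rows:
  steps:
    - [[0.0224,0.0381,-0.03,0,1],[0.0224,0.0381,-0.03,0,1],[0.0224,0.0381,-0.03,0,1],[0,0,0,0,1],[0,0,0,0,1]]

```text
clock: 1.85
tcp_pos: [0.5629, 0.0389, 0.1454]
tcp_rot: [179.9, 0.2, -21.4]
force: [0.3, -0.6, 0.5]
width: 0.0854
```

```bash
python3 - <<'E'
from h import *
s=r.get_state();print(s["tcp_pos"],s["tcp_rot"],s["clock"],s["force"],s["joint_pos"].round(1))
c=eyes.calibration("wrist");f=eyes.grab_frame("wrist");cv2.imwrite("pics/c.png",f[:,:,::-1])
m=blob(f,(20,120,150),(35,255,255));
for z in (.028,): print(cv2.minAreaRect((onz(c,m,z)[:,:2]*1000).astype(np.float32)))
E
```

```text
[0.56292536 0.03892022 0.14541971] [179.91113839   0.19175469 -21.35045207] 1.85 [ 0.3114603  -0.59302442  0.51031254] [ -4.8  15.5  94.5  -0.   70.2 106.5]
((603.4039306640625, 29.355937957763672), (49.65737533569336, 65.15437316894531), 68.67919158935547)
```

View pics/c.png

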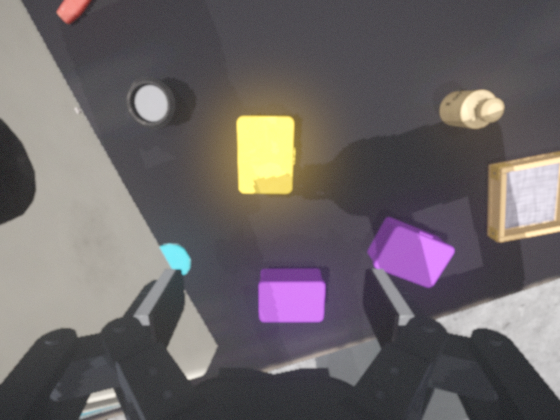

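The wrist view shows the yellow box at (266,155) with its catch on the right edge at (294,155). Two purple blocks are below it, at (291,295) and (412,252). Both views put the box at about (603,31) mm. I'll pinch the last few mm of its near end with the finger tips.

>>> send_rows:
  steps:
    - [[0.002,0.002,-0.03,0,1],[0.002,0.002,-0.03,0,1],[0.002,0.0015,-0.03,0,1],[0,0,-0.03,0,1],[0,0,-0.011,0,1],[0,0,0,0,1],[0,0,0,0,1]]

```text
clock: 2.6
tcp_pos: [0.5714, 0.0428, 0.018]
tcp_rot: [-180.0, -0.2, -21.5]
force: [0.3, 0.1, -0.7]
width: 0.0857
```

>>> send_rows:
  steps:
    - [[0,0,0,0,-1],[0,0,0,0,-1],[0,0,0,0,-1],[0,0,0,0,-1],[0,0,0,0,-1],[0,0,0,0,-1]]

```text
clock: 3.2
tcp_pos: [0.5711, 0.0436, 0.0179]
tcp_rot: [-180.0, -0.1, -21.5]
force: [-1.9, -1.4, 5.3]
width: 0.043
```

```bash
python3 - <<'E'
from h import *
s=r.get_state();print(s["tcp_pos"],s["tcp_rot"],s["clock"],s["force"],s["width"])
f=eyes.grab_frame("scene");cv2.imwrite("pics/d.png",cv2.resize(f[200:310,180:340,::-1],None,fx=4,fy=4))
f=eyes.grab_frame("wrist");cv2.imwrite("pics/d2.png",f[:,:,::-1])
E
```

```text
[0.57113863 0.04361283 0.01790199] [-1.79973729e+02 -1.36841841e-01 -2.14581517e+01] 3.2 [-1.85438612 -1.39151404  5.34945741] 0.04298379222859004
```

View pics/d.png

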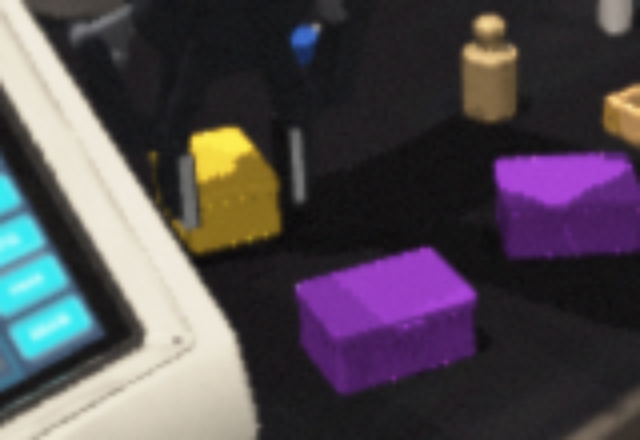

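View pics/d2.png

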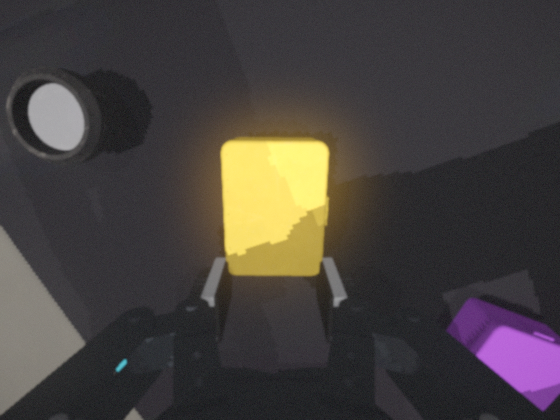

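The wrist view shows the pad tips at (217,262) and (333,262) closed on the last few mm of the box. I'll lift slowly and watch for droop.

>>> send_rows:
  steps:
    - [[0,0,0.005,0,-1],[0,0,0.005,0,-1],[0,0,0.005,0,-1],[0,0,0.005,0,-1],[0,0,0,0,-1]]

```text
clock: 3.8
tcp_pos: [0.5707, 0.0437, 0.037]
tcp_rot: [-180.0, -0.1, -21.5]
force: [0.2, -0.2, -0.6]
width: 0.0431
```

```bash
python3 - <<'E'
from h import *
s=r.get_state();print(s["tcp_pos"],s["force"],s["width"])
f=eyes.grab_frame("scene");cv2.imwrite("pics/e.png",cv2.resize(f[200:310,180:340,::-1],None,fx=4,fy=4))
f=eyes.grab_frame("wrist");cv2.imwrite("pics/e2.png",f[:,:,::-1])
E
```

```text
[0.57071681 0.04365207 0.0370185 ] [ 0.24018544 -0.23734974 -0.60028578] 0.04306638459990564
```

View pics/e.png

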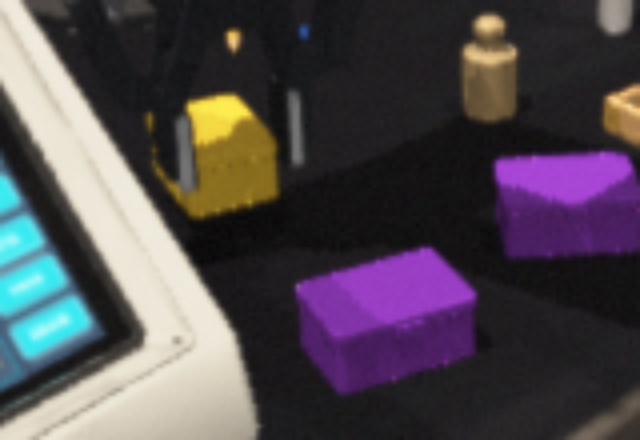

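View pics/e2.png

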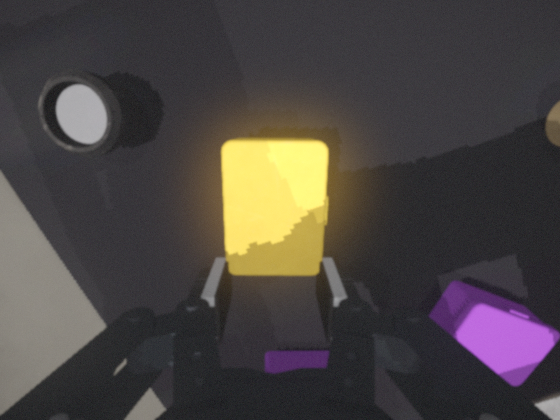

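The box stays level, held firmly by the grip. I'll ease the grip slightly and see whether it swings down in the pads.

>>> send_rows:
  steps:
    - [[0,0,0,0,-0.05],[0,0,0,0,-0.05],[0,0,0,0,-0.02],[0,0,0,0,-0.02]]

```text
clock: 4.3
tcp_pos: [0.5698, 0.0437, 0.0358]
tcp_rot: [180.0, 0.0, -21.5]
force: [0.4, 0.5, -0.7]
width: 0.0429
```

```bash
cat > v.py <<'E'
from h import *
import sys
n=sys.argv[1]
s=r.get_state();print(s["tcp_pos"].round(4),s["tcp_rot"][2].round(2),s["force"].round(2),s["width"],s["clock"])
f=eyes.grab_frame("scene")[160:300,170:390,::-1];g=eyes.grab_frame("wrist")[:,:,::-1]
f=cv2.resize(f,(440,280));g=cv2.resize(g,(360,270))
o=np.zeros((280,800,3),np.uint8);o[:,:440]=f;o[:270,440:]=g
cv2.imwrite(f"pics/{n}.png",o)
E
python3 v.py f
```

```text
[0.5698 0.0437 0.0358] -21.48 [ 0.4   0.53 -0.65] 0.04293007396337827 4.3
```

View pics/f.png

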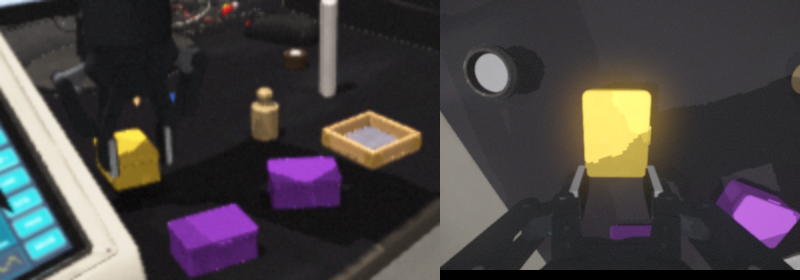

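>>> send_rows:
  steps:
    - [[0,0,0,0,0.0],[0,0,0,0,0.0],[0,0,0,0,0.0]]

```text
clock: 4.7
tcp_pos: [0.57, 0.0437, 0.036]
tcp_rot: [-180.0, -0.0, -21.5]
force: [-0.3, -0.3, 1.1]
width: 0.0435
```

```bash
python3 v.py g
```

```text
[0.57   0.0437 0.036 ] -21.48 [-0.34 -0.27  1.14] 0.04349214268971131 4.7
```

View pics/g.png

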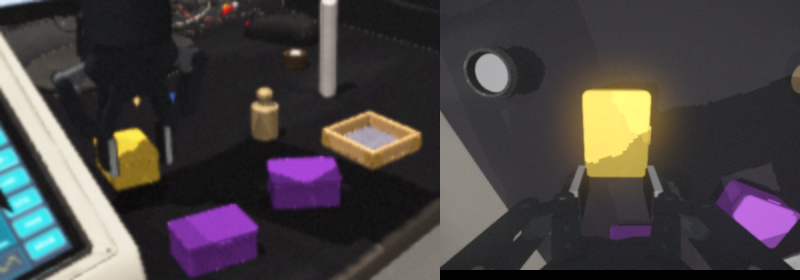

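>>> send_rows:
  steps:
    - [[0,0,0,0,0.02],[0,0,0,0,0.02]]

```text
clock: 5.0
tcp_pos: [0.5699, 0.0437, 0.036]
tcp_rot: [180.0, 0.0, -21.5]
force: [-0.5, 0.8, 0.2]
width: 0.0433
```

```bash
python3 v.py g2
```

```text
[0.5699 0.0437 0.036 ] -21.47 [-0.49  0.8   0.19] 0.04332858259099354 5.0
```

View pics/g2.png

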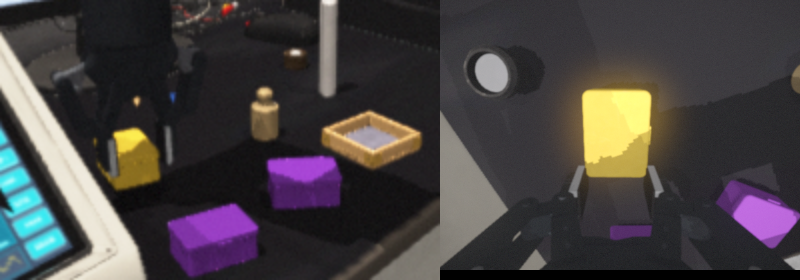

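Still holding. I'll loosen in smaller increments with a re-close after each, watching width and view.

>>> send_rows:
  steps:
    - [[0,0,0,0,0.04],[0,0,0,0,0.04]]

```text
clock: 5.3
tcp_pos: [0.57, 0.0437, 0.036]
tcp_rot: [180.0, -0.0, -21.5]
force: [0.3, 0.6, -0.9]
width: 0.0443
```

```bash
python3 v.py g3
```

```text
[0.57   0.0437 0.036 ] -21.48 [ 0.26  0.57 -0.87] 0.04427701295659566 5.3
```

View pics/g3.png

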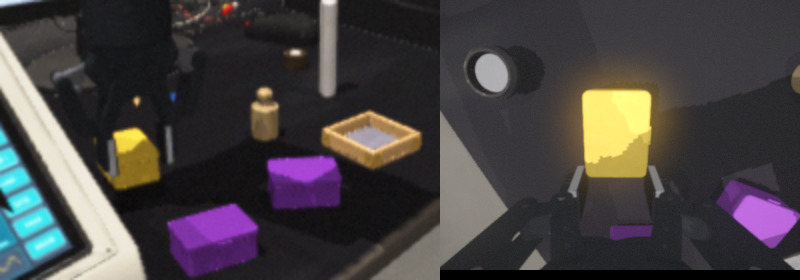

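>>> send_rows:
  steps:
    - [[0,0,0,0,0.06],[0,0,0,0,0.06]]

```text
clock: 5.6
tcp_pos: [0.57, 0.0437, 0.036]
tcp_rot: [-180.0, -0.0, -21.5]
force: [-0.3, 0.6, -0.6]
width: 0.0456
```

```bash
python3 v.py g4
```

```text
[0.57   0.0437 0.036 ] -21.48 [-0.33  0.65 -0.57] 0.04559232504844984 5.6
```

View pics/g4.png

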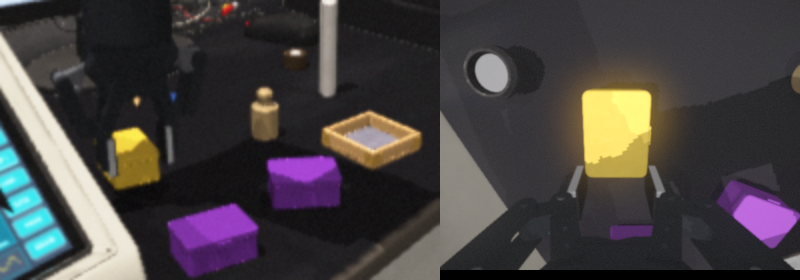

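The width has followed the command to 45.6 mm and the box is still held, so the grip force is falling smoothly. I'll continue finely.

>>> send_rows:
  steps:
    - [[0,0,0,0,0.065],[0,0,0,0,0.065]]

```text
clock: 5.9
tcp_pos: [0.5699, 0.0437, 0.036]
tcp_rot: [-180.0, 0.0, -21.5]
force: [0.6, -0.3, -0.7]
width: 0.0455
```

```bash
python3 v.py g5
```

```text
[0.5699 0.0437 0.036 ] -21.48 [ 0.62 -0.33 -0.66] 0.04548151965969241 5.9
```

View pics/g5.png

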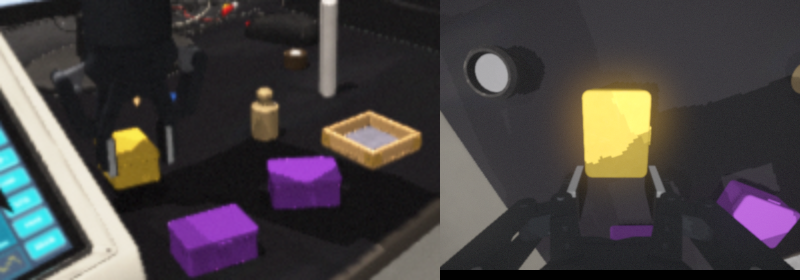

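>>> send_rows:
  steps:
    - [[0,0,0,0,0.07],[0,0,0,0,0.07]]

```text
clock: 6.2
tcp_pos: [0.5699, 0.0437, 0.036]
tcp_rot: [-180.0, 0.0, -21.5]
force: [0.4, -0.1, -1.4]
width: 0.0458
```

```bash
python3 v.py g6
```

```text
[0.5699 0.0437 0.036 ] -21.48 [ 0.4  -0.08 -1.38] 0.045818556088174645 6.2
```

View pics/g6.png

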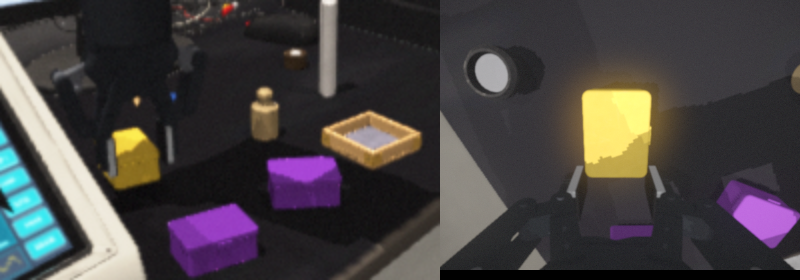

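```bash
cat > y.py <<'E'
from h import *
s=r.get_state();f=eyes.grab_frame("wrist");m=blob(f,(20,120,100),(35,255,255))
print(s["tcp_pos"].round(4),s["force"].round(1),s["width"].round(4),s["clock"],cv2.boundingRect(m))
E
python3 y.py
```

```text
Traceback (most recent call last):
  File "y.py", line 3, in <module>
    print(s["tcp_pos"].round(4),s["force"].round(1),s["width"].round(4),s["clock"],cv2.boundingRect(m))
                                                    ^^^^^^^^^^^^^^^^
AttributeError: 'float' object has no attribute 'round'
```

>>> send_rows:
  steps:
    - [[0,0,0,0,0.085],[0,0,0,0,0.085]]

```text
clock: 6.55
tcp_pos: [0.5701, 0.0437, 0.0362]
tcp_rot: [-180.0, -0.0, -21.5]
force: [-0.7, -0.4, 0.4]
width: 0.0467
```

```bash
python3 y.py
```

```text
Traceback (most recent call last):
  File "y.py", line 3, in <module>
    print(s["tcp_pos"].round(4),s["force"].round(1),s["width"].round(4),s["clock"],cv2.boundingRect(m))
                                                    ^^^^^^^^^^^^^^^^
AttributeError: 'float' object has no attribute 'round'
```

>>> send_rows:
  steps:
    - [[0,0,0,0,0.1],[0,0,0,0,0.1]]

```text
clock: 6.8
tcp_pos: [0.57, 0.0437, 0.0361]
tcp_rot: [-180.0, -0.0, -21.5]
force: [-0.1, 0.0, 0.0]
width: 0.0471
```

```bash
python3 y.py
```

```text
Traceback (most recent call last):
  File "y.py", line 3, in <module>
    print(s["tcp_pos"].round(4),s["force"].round(1),s["width"].round(4),s["clock"],cv2.boundingRect(m))
                                                    ^^^^^^^^^^^^^^^^
AttributeError: 'float' object has no attribute 'round'
```

```bash
sed -i 's/s\["width"\].round(4)/s["width"]/' y.py; python3 y.py; python3 v.py g7
```

```text
[0.57   0.0437 0.0361] [ 0.5  0.1 -0.2] 0.04727328196330195 6.85 (226, 131, 116, 131)
[0.57   0.0437 0.0361] -21.47 [ 0.32 -0.17  0.21] 0.04709696044864244 6.9
```

View pics/g7.png

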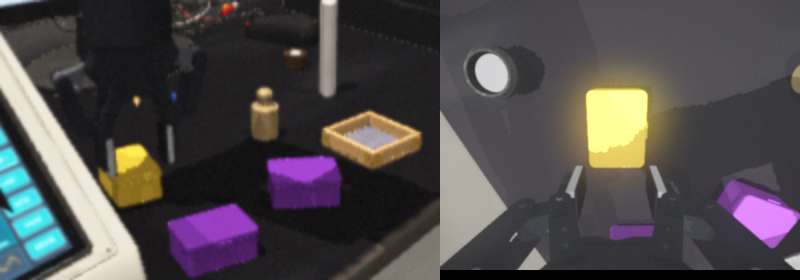

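It slipped free between 0.07 and 0.085 and lies flat on the bench again, unmoved. So the opening controls the grip force. I'll regrasp lightly and raise only the near end, so the far end stays on the bench as the pivot.

>>> send_rows:
  steps:
    - [[0,0,0,0,0.3],[0,0,0,0,0.3],[0,0,-0.01,0,0.3],[0,0,-0.01,0,0.3],[0,0,0,0,0.3],[0,0,0,0,0.05],[0,0,0,0,0.05],[0,0,0,0,0.07],[0,0,0,0,0.07]]

```text
clock: 7.9
tcp_pos: [0.5702, 0.0437, 0.0163]
tcp_rot: [-180.0, -0.0, -21.5]
force: [1.0, 0.6, 0.6]
width: 0.0457
```

```bash
python3 y.py; python3 v.py h1
```

```text
[0.5702 0.0437 0.0163] [1.  0.6 0.6] 0.04569110986999479 7.9 (218, 137, 113, 144)
[0.5701 0.0437 0.0163] -21.48 [-0.41  0.15 -0.58] 0.0456512121068092 7.95
```

View pics/h1.png

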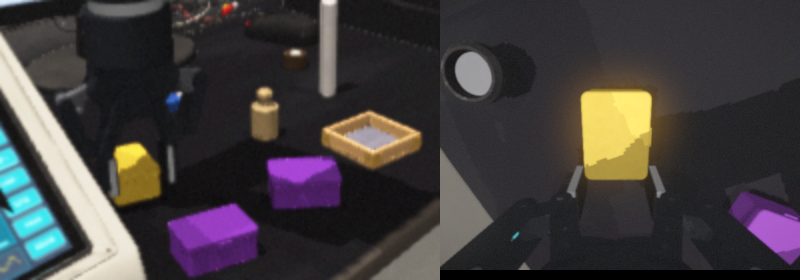

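>>> send_rows:
  steps:
    - [[0,0,0,0,0.074],[0,0,0.004,0,0.074],[0.001,0,0.004,0,0.074],[0.001,0,0.004,0,0.074],[0,0,0,0,0.074]]

```text
clock: 8.55
tcp_pos: [0.5731, 0.0436, 0.0292]
tcp_rot: [-180.0, -0.1, -21.5]
force: [-0.0, 0.3, -0.4]
width: 0.0456
```

```bash
python3 y.py; python3 v.py h2
```

```text
[0.5731 0.0436 0.0292] [-0.   0.3 -0.4] 0.04555746897357464 8.55 (222, 131, 130, 148)
[0.5727 0.0436 0.0287] -21.48 [ 0.04 -0.63 -0.34] 0.04592604381997187 8.6
```

View pics/h2.png

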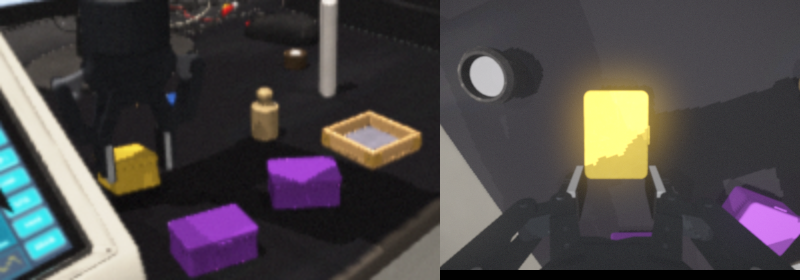

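>>> send_rows:
  steps:
    - [[0.002,-0.001,0.004,0,0.074],[0.002,-0.001,0.004,0,0.074],[0.002,-0.001,0.004,0,0.074],[0,0,0,0,0.074]]

```text
clock: 9.1
tcp_pos: [0.5792, 0.0404, 0.0411]
tcp_rot: [-180.0, -0.1, -21.5]
force: [-0.1, 0.5, -0.1]
width: 0.0458
```

```bash
cat > z.py <<'E'
from h import *
import sys
s=r.get_state();print(s["tcp_pos"].round(4),s["force"].round(1),s["width"],s["clock"])
f=eyes.grab_frame("scene")[200:280,200:300,::-1];g=eyes.grab_frame("wrist")[:,:,::-1]
o=np.zeros((300,775,3),np.uint8);o[:,:375]=cv2.resize(f,(375,300),interpolation=cv2.INTER_CUBIC);o[:,375:]=cv2.resize(g,(400,300))
cv2.imwrite(f"pics/{sys.argv[1]}.png",o)
E
python3 z.py h3
```

```text
[0.5792 0.0404 0.0411] [-0.1  0.5 -0.1] 0.04576979785184172 9.1
```

View pics/h3.png

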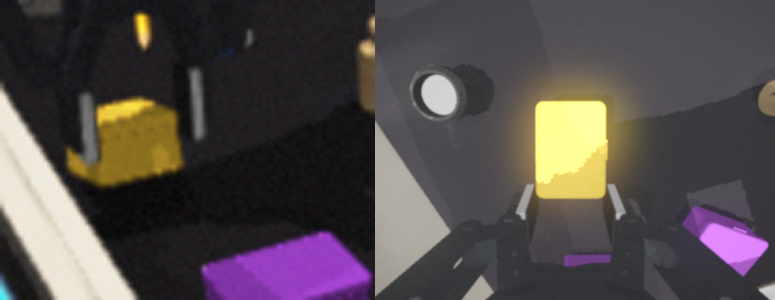

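The scene crop shows the box nose-down with its near end raised, so it is pivoting. I'll follow the arc.

>>> send_rows:
  steps:
    - [[0.0055,-0.0022,0.003,0,0.074],[0.0055,-0.0022,0.003,0,0.074],[0.0055,-0.0022,0.003,0,0.074],[0.0055,-0.0022,0.003,0,0.074],[0,0,0,0,0.074]]

```text
clock: 9.7
tcp_pos: [0.6017, 0.0313, 0.053]
tcp_rot: [-180.0, -0.1, -21.5]
force: [0.8, 0.2, -0.2]
width: 0.0458
```

```bash
python3 z.py h4
```

```text
[0.6017 0.0313 0.053 ] [ 0.8  0.2 -0.2] 0.04584094254444298 9.7
```

View pics/h4.png

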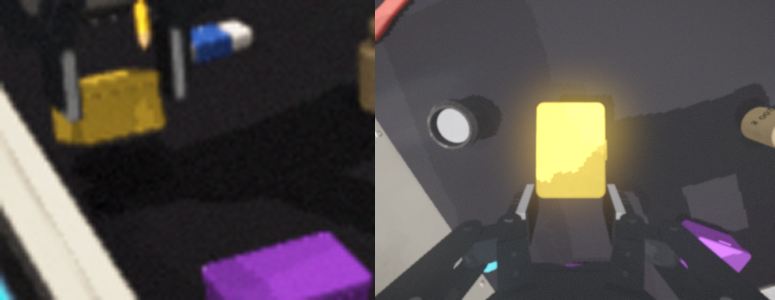

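The wrist view is unchanged since h3, so the box is stuck at about 10° of tilt in the pads. I'll lower until its far edge is nearly on the bench and ease the grip a hair more.

>>> send_rows:
  steps:
    - [[0,0,-0.008,0,0.074],[0,0,-0.008,0,0.074],[0,0,-0.006,0,0.074],[0,0,0,0,0.076],[0,0,0,0,0.077],[0,0,0,0,0.078],[0,0,0,0,0.078]]

```text
clock: 10.5
tcp_pos: [0.6005, 0.0318, 0.0306]
tcp_rot: [-180.0, -0.1, -21.5]
force: [-0.7, -0.0, 0.7]
width: 0.0461
```

```bash
python3 z.py h5
```

```text
[0.6005 0.0318 0.0306] [-0.7 -0.   0.7] 0.046098438411451136 10.5
```

View pics/h5.png

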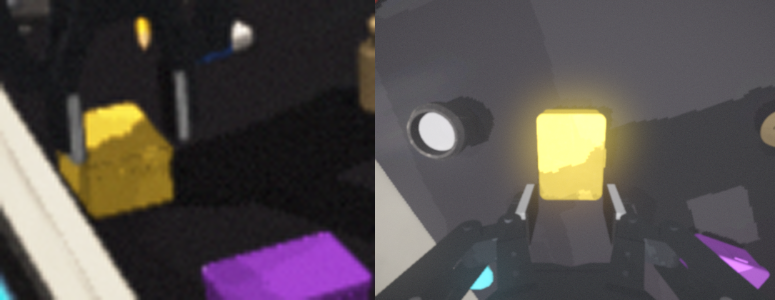

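At 0.078 it pivots: the far end's face now shows at the top of the wrist view (570,110) and the lid looks shorter. I'll lift slowly at this grip.

>>> send_rows:
  steps:
    - [[0.001,0,0.004,0,0.077],[0.001,0,0.004,0,0.077],[0.001,0,0.004,0,0.077],[0,0,0,0,0.078],[0,0,0,0,0.078]]

```text
clock: 11.1
tcp_pos: [0.6032, 0.0319, 0.0424]
tcp_rot: [-180.0, -0.0, -21.5]
force: [0.2, -0.7, 0.6]
width: 0.0458
```

```bash
python3 z.py h6
```

```text
[0.6032 0.0319 0.0424] [ 0.2 -0.7  0.6] 0.045797682631842196 11.1
```

View pics/h6.png

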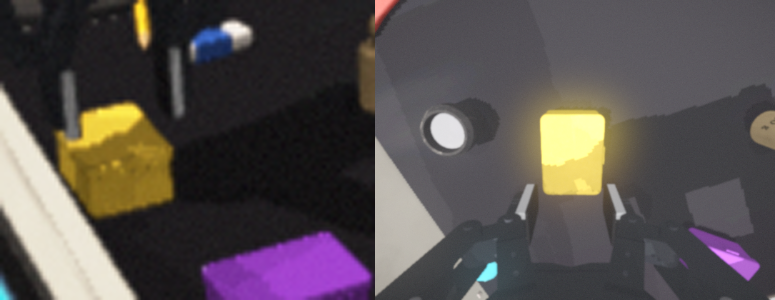

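The scene shows the box flat again with the pads sliding up it, so the gravity pivot window is too narrow. I'll change method: grip the end moderately and roll the box up over its near bottom edge by pressing down and pulling back. First I'll re-measure.

```bash
cat > bx.py <<'E'
from h import *
s=r.get_state();print(s["tcp_pos"].round(4),s["tcp_rot"].round(1),s["clock"])
c=eyes.calibration("wrist");f=eyes.grab_frame("wrist")
m=blob(f,(20,120,175),(35,255,255));w=onz(c,m,.028)[:,:2]*1000
u=np.array([np.cos(np.radians(-21.5)),np.sin(np.radians(-21.5))]);n=np.array([-u[1],u[0]])
w-=s["tcp_pos"][:2]*1000
print("wrist along",(w@u).min(),(w@u).max(),"across",np.percentile(w@n,[1,99]))
c=eyes.calibration("top");f=eyes.grab_frame("top")
m=blob(f,(20,120,60),(35,255,255),(180,150,260,260));w=onz(c,m,.028)[:,:2]*1000-s["tcp_pos"][:2]*1000
print("top along",(w@u).min(),(w@u).max())
E
python3 bx.py
```

```text
[0.6028 0.0319 0.0419] [180.    0.  -21.5] 11.2
wrist along -7.8278096537129 58.667143366149006 across [-25.58584173  21.61426084]
top along 28.260951428683626 55.31533909362254
```

>>> send_rows:
  steps:
    - [[0,0,0,0,0.3],[0,0,0,0,0.3],[-0.006,0.0024,0,0,0.3],[-0.006,0.0024,0,0,0.3],[0,0,-0.014,0,0.3],[0,0,-0.014,0,0.3],[0,0,0,0,0.3],[0,0,0,0,0.03],[0,0,0,0,0.03],[0,0,0,0,0.03]]

```text
clock: 12.3
tcp_pos: [0.5914, 0.0366, 0.0143]
tcp_rot: [-180.0, -0.0, -21.5]
force: [-0.3, -0.0, -0.2]
width: 0.0446
```

```bash
python3 bx.py; python3 z.py i1
```

```text
[0.5914 0.0366 0.0143] [-180.    -0.   -21.5] 12.3
wrist along 12.510197268581456 69.77277866565049 across [-24.49975934  22.25606889]
top along 23.491710831612608 70.31320707312227
[0.5913 0.0366 0.0144] [-0.4  0.2 -0. ] 0.04478018743478348 12.4
```

View pics/i1.png

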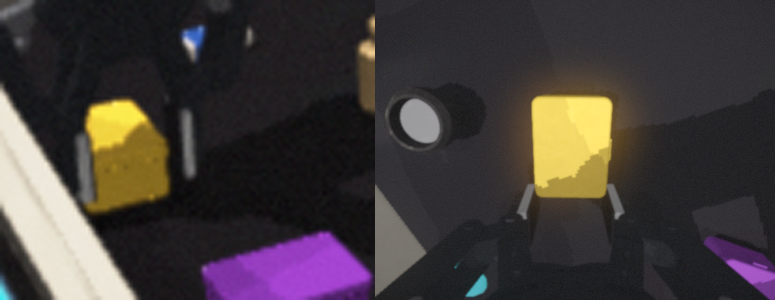

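B is at about +70 mm and A at about +6 mm ahead of the TCP, so there is roughly 5 mm of overlap. Now the press-and-pull-back roll.

>>> send_rows:
  steps:
    - [[0,0,-0.003,0,0.03],[-0.0037,0.0015,-0.001,0,0.03],[-0.0037,0.0015,-0.001,0,0.03],[-0.0037,0.0015,-0.001,0,0.03],[0,0,0,0,0.03]]

```text
clock: 13.0
tcp_pos: [0.5863, 0.04, 0.0123]
tcp_rot: [-179.8, -0.8, -21.5]
force: [3.8, -1.9, 8.6]
width: 0.045
```

```bash
python3 z.py i2
```

```text
[0.5863 0.04   0.0123] [ 3.8 -1.9  8.6] 0.04497931476667472 13.0
```

View pics/i2.png

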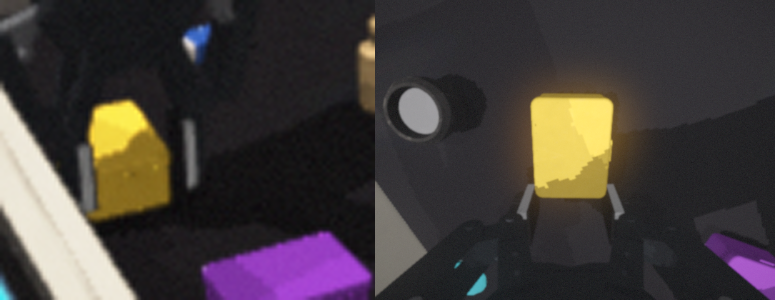

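>>> send_rows:
  steps:
    - [[-0.0037,0.0015,-0.002,0,0.03],[-0.0037,0.0015,-0.002,0,0.03],[-0.0037,0.0015,-0.002,0,0.03],[-0.0037,0.0015,-0.001,0,0.03],[0,0,0,0,0.03]]

```text
clock: 13.6
tcp_pos: [0.5674, 0.0473, 0.0029]
tcp_rot: [-179.9, -0.3, -21.5]
force: [0.9, 2.1, 2.5]
width: 0.0444
```

```bash
python3 z.py i3
```

```text
[0.5674 0.0473 0.0029] [0.9 2.1 2.5] 0.04440448521380974 13.6
```

View pics/i3.png

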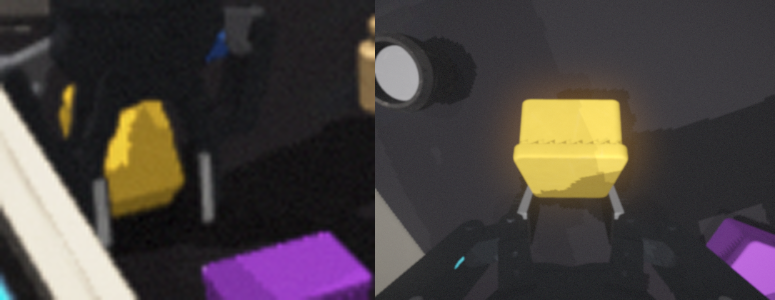

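The box has rolled up a long way: the wrist view now shows its raised far end face at (570,120) above the foreshortened lid at (570,170). I'll continue gently.

>>> send_rows:
  steps:
    - [[-0.003,0.0012,-0.001,0,0.03],[-0.003,0.0012,-0.001,0,0.03],[-0.003,0.0012,0,0,0.03],[0,0,0,0,0.03]]

```text
clock: 14.1
tcp_pos: [0.5545, 0.0509, -0.0017]
tcp_rot: [179.9, 0.1, -21.5]
force: [-1.2, -0.8, 2.3]
width: 0.0443
```

```bash
python3 z.py i4; python3 - <<'E'
from h import *
f=eyes.grab_frame("top")[140:340,130:330,::-1];cv2.imwrite("pics/i4t.png",cv2.resize(f,(600,600),interpolation=cv2.INTER_CUBIC))
E
```

```text
[ 0.5545  0.0509 -0.0017] [-1.2 -0.8  2.3] 0.04433711181884375 14.1
```

View pics/i4.png

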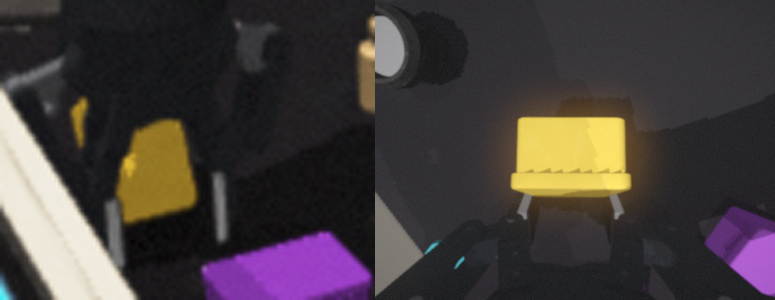

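View pics/i4t.png

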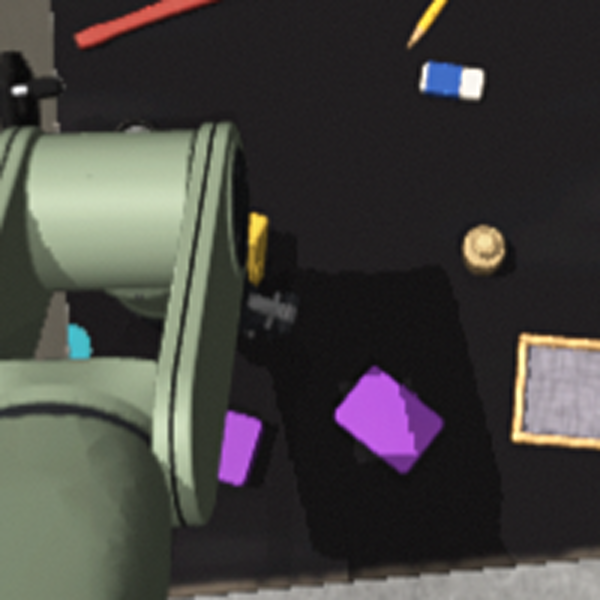

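```bash
python3 - <<'E'
from h import *
c=eyes.calibration("wrist");R=c["world_to_cam"][:3,:3];t=c["world_to_cam"][:3,3]
K=c["camera_matrix"];f=K[0,0]
P=[]
for row,c0,c1 in [(164,200,352),(242,191,357)]:
    d=.046*f/(c1-c0); o,dr=ray(c,[((c0+c1)/2,row)]); P.append(o+dr[0]*d)
P=np.array(P);print(P); v=P[0]-P[1];print(np.linalg.norm(v),np.degrees(np.arctan2(v[2],np.hypot(*v[:2]))))
E
```

```text
[[0.61427343 0.02626523 0.04607271]
 [0.59672695 0.03381542 0.06085704]]
0.02415493939768893 -37.738778007405486
```

The depth estimate gives roughly 55°, not yet past the balance point of 66°. I'll continue pulling back with light downward press.

>>> send_rows:
  steps:
    - [[-0.003,0.0012,-0.002,0,0.03],[-0.003,0.0012,-0.001,0,0.03],[-0.003,0.0012,0,0,0.03],[0,0,0,0,0.03]]

```text
clock: 14.65
tcp_pos: [0.5506, 0.0536, -0.002]
tcp_rot: [-179.9, -0.4, -21.5]
force: [2.8, -2.4, 6.3]
width: 0.0443
```

```bash
python3 - <<'E'
from h import *
s=r.get_state();print(s["tcp_pos"].round(4),s["force"].round(1),s["width"],s["clock"])
f=eyes.grab_frame("wrist")[120:300,130:430,::-1];cv2.imwrite("pics/j1.png",cv2.resize(f,(780,468),interpolation=cv2.INTER_CUBIC))
E
```

```text
[ 0.5506  0.0536 -0.002 ] [ 2.8 -2.4  6.3] 0.04430527585779297 14.65
```

View pics/j1.png

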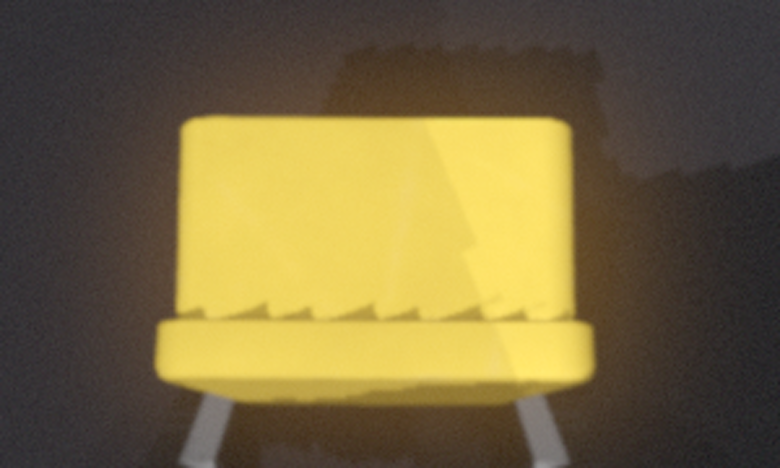

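The lid is only a thin sliver now (rows 380-405 of the crop), so the box is at about 58°, just short of tipping. The palm sits right over it and the tips are at bench level. I'll lean the tilted box on the brass weight, let go, regrasp higher and finish the roll. First: firm grip, lift, and check the weight's position.

>>> send_rows:
  steps:
    - [[0,0,0,0,-1],[0,0,0,0,-1],[0,0,0.01,0,-1],[0,0,0.02,0,-1],[0,0,0.02,0,-1],[0,0,0.02,0,-1],[0,0,0,0,-1]]

```text
clock: 15.4
tcp_pos: [0.5489, 0.0545, 0.0684]
tcp_rot: [-179.9, -0.3, -21.5]
force: [1.0, 0.7, -1.3]
width: 0.0389
```

```bash
python3 - <<'E'
from h import *
s=r.get_state();print(s["tcp_pos"].round(4),s["tcp_rot"],s["force"].round(1),s["width"],s["clock"])
W=eyes.grab_frame("wrist");T=eyes.grab_frame("top");S=eyes.grab_frame("scene")
cv2.imwrite("pics/k1.png",np.vstack([cv2.resize(W[100:310,100:450,::-1],(500,300)),cv2.resize(S[180:280,190:357,::-1],(500,300))]))
ct,cs=eyes.calibration("top"),eyes.calibration("scene")
for lo,hi in [((10,60,90),(25,200,255))]:
    t=blob(T,lo,hi,(280,205,305,240));q=blob(S,lo,hi,(290,200,315,235))
    bt,bs=cv2.boundingRect(t),cv2.boundingRect(q);print(bt,bs)
    print(cross(ct,(bt[0]+bt[2]/2-.5,bt[1]+10),cs,(bs[0]+bs[2]/2-.5,bs[1]+bs[3]/2)))
    for z in (.033,.05): print(onz(ct,[(bt[0]+bt[2]/2-.5,bt[1]+bt[3]/2-.5)],z))
E
```

```text
[0.5489 0.0545 0.0684] [-179.89433844   -0.26162033  -21.47172569] [ 1.   0.7 -1.3] 0.03894261578389071 15.4
(284, 215, 14, 15) (295, 203, 14, 27)
(array([ 0.57384221, -0.13553063,  0.02652727]), np.float64(0.0038639856390031446))
[[ 0.5773734  -0.13701922  0.033     ]]
[[ 0.57393507 -0.13624507  0.05      ]]
```

View pics/k1.png

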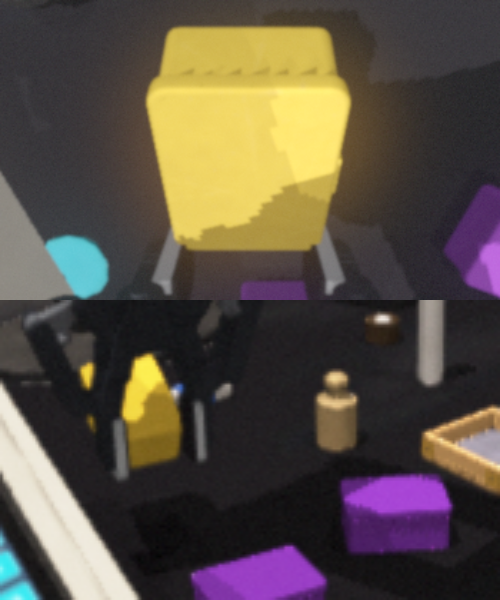

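The lift undid most of the tilt. The lid is fully visible again at crop (250,160) and the box is at roughly 16°. The full-force squeeze (width 38.9 mm) seems to wedge it out. I'll go back to the moderate grip, lower to find contact, and roll again by dragging more and pressing less.

>>> send_rows:
  steps:
    - [[0,0,0,0,0.03],[0,0,0,0,0.03],[0,0,-0.015,0,0.03],[0,0,-0.015,0,0.03],[0,0,-0.012,0,0.03],[0,0,0,0,0.03]]

```text
clock: 16.15
tcp_pos: [0.5441, 0.0545, 0.0206]
tcp_rot: [179.9, 0.4, -21.5]
force: [-1.0, -0.5, -0.7]
width: 0.0441
```

```bash
python3 z.py k2
```

```text
[0.5441 0.0545 0.0206] [-1.  -0.5 -0.7] 0.04410431697557144 16.15
```

View pics/k2.png

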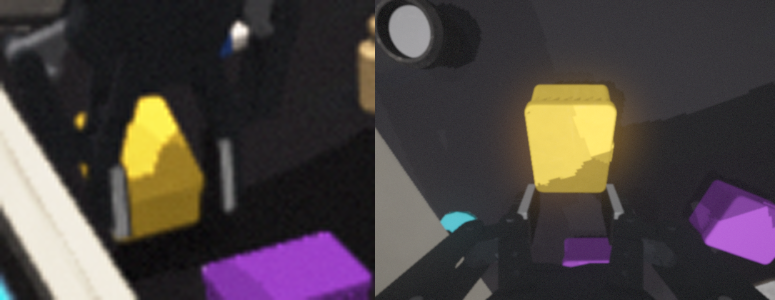

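>>> send_rows:
  steps:
    - [[0,0,-0.01,0,0.04],[0,0,0,0,0.2],[0,0,0,0,0.3],[0,0,0.005,0,0.3],[0,0,0.005,0,0.3],[0,0,0,0,0.3]]

```text
clock: 16.85
tcp_pos: [0.5483, 0.0543, 0.0256]
tcp_rot: [-179.9, -0.2, -21.5]
force: [0.3, 0.3, 0.6]
width: 0.0556
```

```bash
python3 bx.py;python3 z.py k3
```

```text
[0.5483 0.0543 0.0256] [-179.9   -0.2  -21.5] 16.85
wrist along 18.986638369843565 81.32406694307508 across [-24.69887696  21.91013333]
top along 20.12767385986147 82.08550798815938
[0.5476 0.0544 0.0247] [-0.3 -0.7 -0.3] 0.055460219284941055 16.95
```

View pics/k3.png

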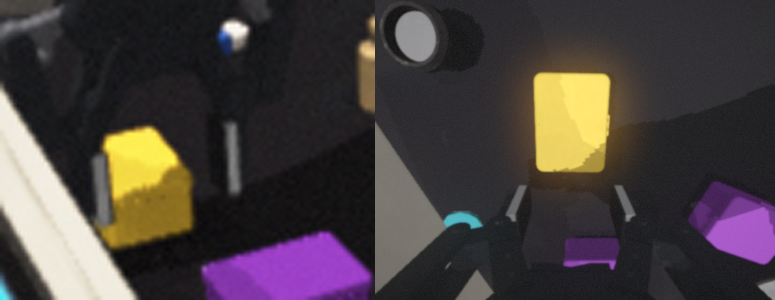

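>>> send_rows:
  steps:
    - [[0.0051,-0.002,0,0,0.3],[0.0051,-0.002,-0.003,0,0.3],[0,0,-0.004,0,0.3],[0,0,0,0,0.3],[0,0,0,0,0.03],[0,0,0,0,0.03],[0,0,0,0,0.03]]

```text
clock: 17.75
tcp_pos: [0.557, 0.0504, 0.017]
tcp_rot: [180.0, 0.0, -21.5]
force: [-0.9, 0.1, -1.0]
width: 0.0444
```

>>> send_rows:
  steps:
    - [[-0.001,0.0004,-0.003,0,0.03],[-0.0037,0.0015,-0.001,0,0.03],[-0.0037,0.0015,-0.001,0,0.03],[-0.0037,0.0015,-0.001,0,0.03],[-0.0037,0.0015,-0.0005,0,0.03],[0,0,0,0,0.03]]

```text
clock: 18.35
tcp_pos: [0.5418, 0.057, 0.0112]
tcp_rot: [-180.0, -0.1, -21.5]
force: [-0.6, 1.1, 4.4]
width: 0.0442
```

```bash
python3 z.py l1
```

```text
[0.5418 0.057  0.0112] [-0.6  1.1  4.4] 0.04423350470260616 18.35
```

View pics/l1.png

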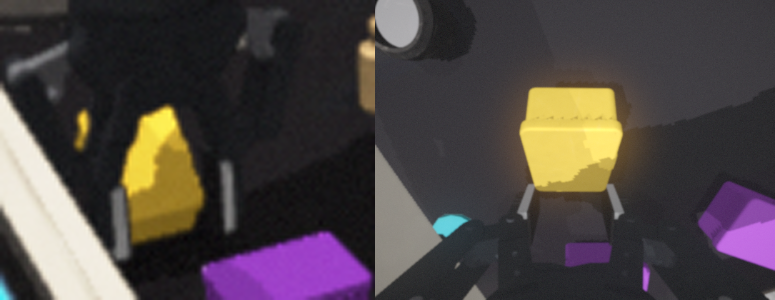

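It's at about 35° with less slip. Continuing with more drag and less press.

>>> send_rows:
  steps:
    - [[-0.0037,0.0015,-0.001,0,0.03],[-0.0037,0.0015,-0.001,0,0.03],[-0.0037,0.0015,-0.001,0,0.03],[-0.0037,0.0015,-0.001,0,0.03],[0,0,0,0,0.03]]

```text
clock: 18.95
tcp_pos: [0.5252, 0.0631, 0.0059]
tcp_rot: [180.0, 0.1, -21.5]
force: [-0.7, 0.2, 1.5]
width: 0.0445
```

```bash
python3 z.py l2
```

```text
[0.5252 0.0631 0.0059] [-0.7  0.2  1.5] 0.04452570192423663 18.95
```

View pics/l2.png

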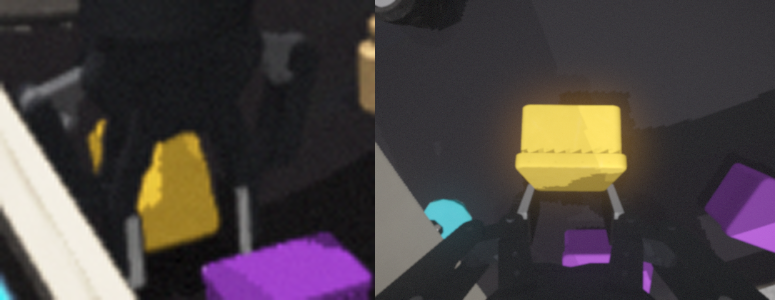

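It's at about 53°. The lever is good now, so I'll press more and drag less, because purple look-alike 1 is behind.

>>> send_rows:
  steps:
    - [[-0.002,0.0008,-0.002,0,0.03],[-0.002,0.0008,-0.002,0,0.03],[-0.002,0.0008,-0.001,0,0.03],[0,0,0,0,0.03]]

```text
clock: 19.45
tcp_pos: [0.5203, 0.0653, 0.0012]
tcp_rot: [-180.0, 0.0, -21.5]
force: [0.5, 0.8, 0.9]
width: 0.0439
```

```bash
python3 z.py l3
```

```text
[0.5203 0.0653 0.0012] [0.5 0.8 0.9] 0.04386727576643936 19.45
```

View pics/l3.png

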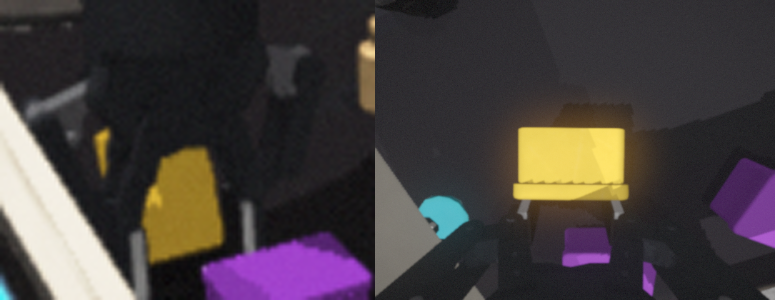

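The lid face is no longer visible, so the box is past about 62°. A little more.

>>> send_rows:
  steps:
    - [[-0.002,0.0008,-0.001,0,0.03],[-0.002,0.0008,-0.001,0,0.03],[-0.002,0.0008,-0.0005,0,0.03],[0,0,0,0,0.03]]

```text
clock: 19.95
tcp_pos: [0.514, 0.0678, -0.0012]
tcp_rot: [180.0, 0.1, -21.5]
force: [-1.3, 0.5, 0.3]
width: 0.0441
```

```bash
python3 z.py l4
```

```text
[ 0.514   0.0678 -0.0012] [-1.3  0.5  0.3] 0.044097929609006735 19.95
```

View pics/l4.png

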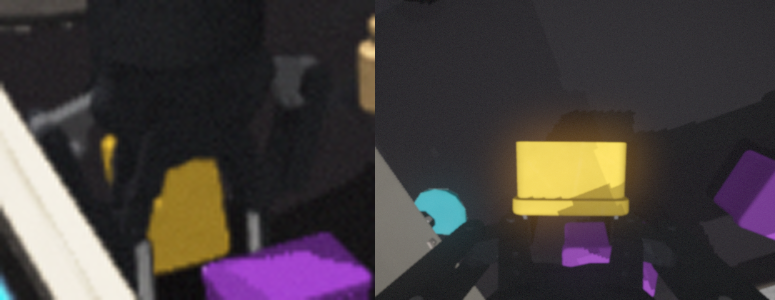

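```bash
cat > th.py <<'E'
from h import *
def th(r1,r2,col=274):
    c=eyes.calibration("wrist");s=r.get_state();u=np.array([np.cos(np.radians(s["tcp_rot"][2])),np.sin(np.radians(s["tcp_rot"][2]))])
    for t in range(50,96,4):
        a=np.radians(t);z1=.064*np.sin(a);z2=z1+.028*np.cos(a)
        p=onz(c,[(col,r1)],z1)[0];q=onz(c,[(col,r2)],z2)[0]
        print(t,((p-q)[:2]@u*1000).round(1),(28*np.sin(a)).round(1),"u-pos lid edge rel tcp",((q[:2]-s["tcp_pos"][:2])@u*1000).round(1))
E
python3 -c "
from th import *
th(197,301)"
```

```text
50 24.6 21.4 u-pos lid edge rel tcp 29.9
54 24.5 22.7 u-pos lid edge rel tcp 30.8
58 24.6 23.7 u-pos lid edge rel tcp 31.4
62 24.9 24.7 u-pos lid edge rel tcp 31.7
66 25.3 25.6 u-pos lid edge rel tcp 31.9
70 25.9 26.3 u-pos lid edge rel tcp 31.8
74 26.6 26.9 u-pos lid edge rel tcp 31.4
78 27.5 27.4 u-pos lid edge rel tcp 30.9
82 28.5 27.7 u-pos lid edge rel tcp 30.1
86 29.7 27.9 u-pos lid edge rel tcp 29.1
90 31.0 28.0 u-pos lid edge rel tcp 27.8
94 32.4 27.9 u-pos lid edge rel tcp 26.4
```

```bash
python3 - <<'E'
from h import *
c=eyes.calibration("wrist");s=r.get_state();a=np.radians(-21.5);u=np.array([np.cos(a),np.sin(a)]);n=np.array([-u[1],u[0]])
for px in [(263,312),(328,312),(263,370),(376,365)]:
    d=(onz(c,[px],.028)[0][:2]-s["tcp_pos"][:2])*1000;print(px,(d@u).round(1),(d@n).round(1))
c=eyes.calibration("top")
im=cv2.imread("pics/a_top.png")[:,:,::-1].copy()
m=blob(im,(120,80,80),(150,255,255),(170,260,225,310));w=onz(c,m,.028)[:,:2];print(w.min(0),w.max(0),(((w-s["tcp_pos"][:2])@u).max()*1000).round(1))
E
```

```text
(263, 312) -2.6 4.1
(328, 312) -2.6 -23.7
(263, 370) -34.6 4.4
(376, 365) -31.8 -47.6
[0.43088603 0.02592644] [0.49334648 0.09800165] -22.4
```

>>> send_rows:
  steps:
    - [[-0.0015,0.0006,-0.001,0,0.03],[-0.0015,0.0006,-0.001,0,0.03],[-0.0015,0.0006,-0.001,0,0.03],[0,0,0,0,0.03]]

```text
clock: 20.45
tcp_pos: [0.5133, 0.0683, -0.002]
tcp_rot: [-180.0, -0.4, -21.4]
force: [1.4, -3.5, 7.0]
width: 0.044
```

```bash
python3 z.py l5
```

```text
[ 0.5133  0.0683 -0.002 ] [ 1.4 -3.5  7. ] 0.04396600302921884 20.45
```

View pics/l5.png

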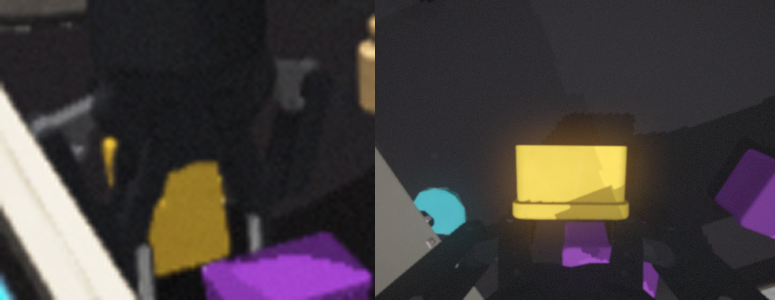

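It stalled with 7 N at z = -2 mm, so the tips or palm have bottomed out. The box should be around 68°. I'll let go and see whether it settles upright.

>>> send_rows:
  steps:
    - [[0,0,0.001,0,0.3],[0,0,0,0,0.3],[0,0,0,0,0.3]]

```text
clock: 20.85
tcp_pos: [0.5092, 0.0696, -0.0035]
tcp_rot: [180.0, 0.1, -21.5]
force: [-0.9, -1.2, -0.7]
width: 0.0555
```

```bash
python3 z.py l6
```

```text
[ 0.5092  0.0696 -0.0035] [-0.9 -1.2 -0.7] 0.055510487606214194 20.85
```

View pics/l6.png

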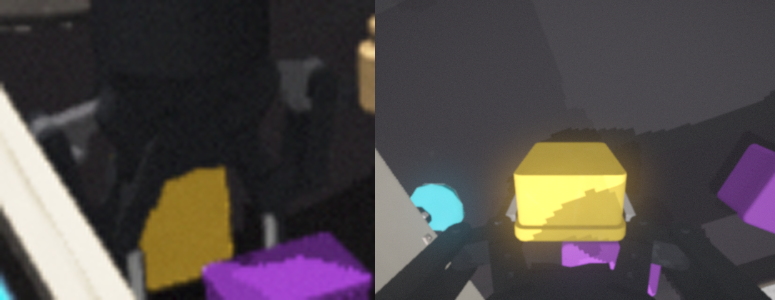

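It stands: the wrist view shows the top end face at (570,205) and the underside face beyond it at (570,158). I'll lift clear and measure.

>>> send_rows:
  steps:
    - [[0,0,0,0,0.4],[0,0,0.01,0,0.4],[0,0,0.03,0,0.4],[0,0,0.04,0,0.4],[0,0,0.04,0,0.6],[0,0,0.02,0,1],[0,0,0,0,1]]

```text
clock: 21.65
tcp_pos: [0.5136, 0.0693, 0.142]
tcp_rot: [-179.8, -0.5, -21.5]
force: [-0.4, -0.5, -0.7]
width: 0.0852
```

```bash
python3 - <<'E'
from h import *
s=r.get_state();print(s["tcp_pos"].round(4),s["tcp_rot"],s["clock"])
W=eyes.grab_frame("wrist");S=eyes.grab_frame("scene");c=eyes.calibration("wrist")
cv2.imwrite("pics/m1.png",np.hstack([cv2.resize(W[:,:,::-1],(400,300)),cv2.resize(S[180:300,190:350,::-1],(400,300))]))
E
```

```text
[0.5136 0.0693 0.142 ] [-179.80712535   -0.53353624  -21.47023484] 21.65
```

View pics/m1.png

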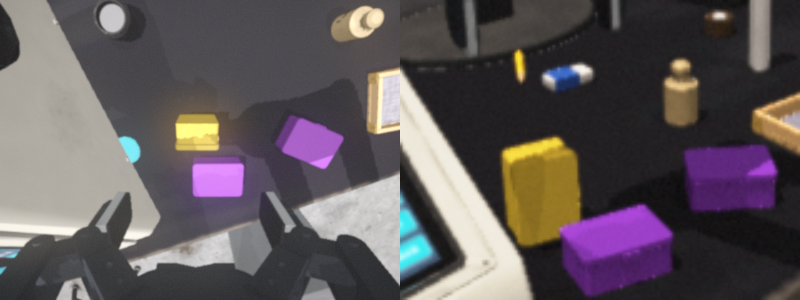

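The box stands free on end: scene crop (541,190), wrist (197,132), purple block behind it at (218,178). Now the tray, weight and pin.

```bash
python3 - <<'E'
from h import *
im=cv2.imread("pics/a_top.png")[:,:,::-1].copy();c=eyes.calibration("top")
m=blob(im,(8,70,100),(28,255,255),(295,245,345,297));w=onz(c,m,.018)[:,:2]*1000
print("tray",cv2.minAreaRect(w.astype(np.float32)))
hsv=cv2.cvtColor(im,cv2.COLOR_RGB2HSV)
# pin: bright low-sat
g=blob(im,(0,0,60),(180,60,255),(340,185,375,225));print("pin",cv2.boundingRect(g))
g2=blob(im,(0,0,170),(180,60,255),(340,185,375,225));b=cv2.minEnclosingCircle(g2);print(b,onz(c,[b[0]],.115))
S=cv2.imread("pics/a_scene.png")[:,:,::-1].copy();cs=eyes.calibration("scene")
g=blob(S,(0,0,90),(180,70,255),(325,150,345,215));x,y,ww,h=cv2.boundingRect(g);print("pin scene",x,y,ww,h)
print(cross(c,b[0],cs,(x+ww/2-.5,y+2)))
rng=g[g[:,1]>y+h-4];print(onz(cs,[(rng[:,0].mean(),y+h-3)],0))
E
```

```text
tray ((474.03387451171875, -185.73085021972656), (72.31339263916016, 75.55618286132812), 80.08798217773438)
pin (347, 193, 19, 24)
((359.6666564941406, 199.0), 5.270571231842041) [[ 0.59393429 -0.2709949   0.115     ]]
pin scene 330 159 9 50
(array([ 0.594228  , -0.27158972,  0.112784  ]), np.float64(0.0005635789681235828))
[[ 0.59575918 -0.27317331  0.        ]]
```

>>> send_rows:
  steps:
    - [[0.004,-0.035,0,4,1],[0.004,-0.035,0,4,1],[0.004,-0.035,0,4,1],[0.004,-0.035,0,4,1],[0.004,-0.035,0,4,1],[0,0,0,1.5,1],[0,0,0,0,1]]

```text
clock: 22.45
tcp_pos: [0.5287, -0.1057, 0.135]
tcp_rot: [-179.9, 0.2, -0.1]
force: [-0.9, 0.8, 0.3]
width: 0.0852
```

```bash
python3 - <<'E'
from h import *
s=r.get_state();print(s["tcp_pos"].round(4),s["tcp_rot"],s["clock"],s["joint_pos"].round(1))
W=eyes.grab_frame("wrist");cv2.imwrite("pics/n1.png",W[:,:,::-1])
T=eyes.grab_frame("top");cv2.imwrite("pics/n1t.png",T[:,:,::-1])
E
```

```text
[ 0.5287 -0.1057  0.135 ] [-1.79888764e+02  2.23803110e-01 -1.04694278e-01] 22.45 [-20.5  13.4  98.6   0.   68.3  69.6]
```

View pics/n1.png

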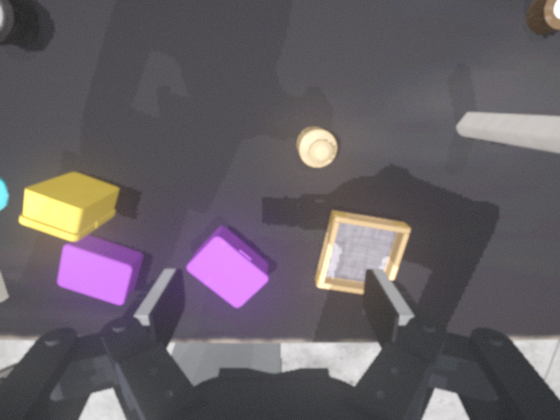

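The wrist view shows the brass weight at (318,148), the tray with its corners near (332,212), (410,222) and (318,288), the yellow box standing at (70,205), and the pin at (510,130). I'll measure the tray orientation and size and the weight centre.

```bash
python3 - <<'E'
from h import *
W=cv2.imread("pics/n1.png")
cv2.imwrite("pics/n2.png",cv2.resize(W[110:310,280:440],(640,800)[::1] and (480,600),interpolation=cv2.INTER_CUBIC))
rgb=W[:,:,::-1].copy();c=eyes.calibration("wrist")
m=blob(rgb,(8,70,100),(28,255,255),(300,200,420,300));
for z in (.018,): print(cv2.minAreaRect((onz(c,m,z)[:,:2]*1000).astype(np.float32)))
g=blob(rgb,(8,40,90),(30,255,255),(285,110,350,180));print(cv2.boundingRect(g),cv2.fitEllipse(g))
T=cv2.imread("pics/a_top.png");cv2.imwrite("pics/n2t.png",cv2.resize(T[195:300,270:350],(457,600),interpolation=cv2.INTER_CUBIC))
E
```

```text
((478.54791259765625, -185.2711181640625), (75.72811889648438, 79.8586654663086), 80.27373504638672)
(296, 125, 44, 44) ((316.53302001953125, 146.54454040527344), (40.963279724121094, 43.98110580444336), 137.7257537841797)
```

View pics/n2.png

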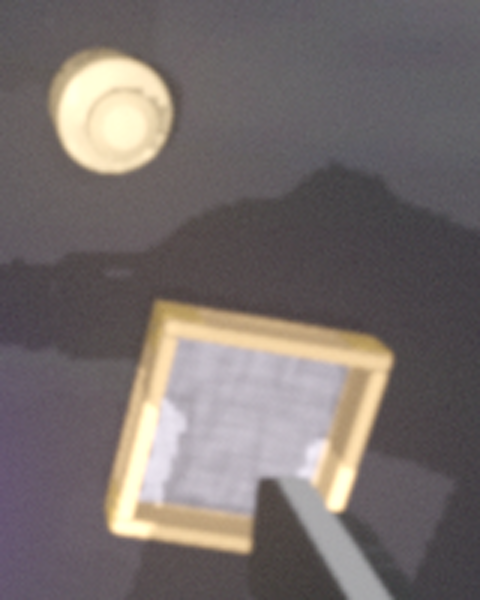

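View pics/n2t.png

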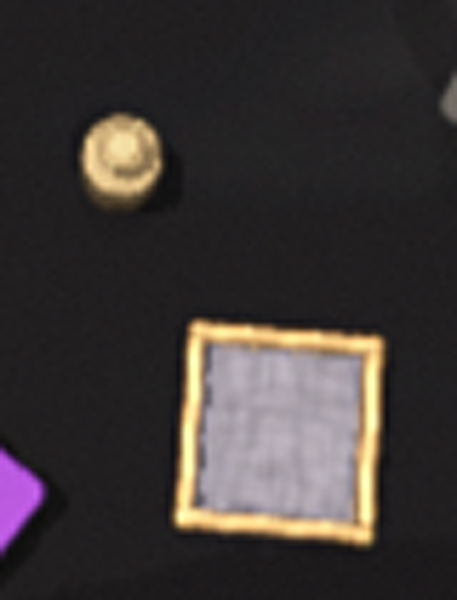

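```bash
python3 - <<'E'
from h import *
c=eyes.calibration("top");k=600/105
q=np.array([(190,320),(385,338),(372,545),(175,528)])/k+[270,195]-.5+.5/k
w=onz(c,q,.018)[:,:2]*1000;print(w.round(1),w.mean(0).round(1))
for i in range(4):
    d=w[(i+1)%4]-w[i];print(np.linalg.norm(d).round(1),np.degrees(np.arctan2(d[1],d[0])).round(1))
q=np.array([(122,158),(122,149)])/k+[270,195]-.5+.5/k
print(onz(c,q[:1],.033),onz(c,q[1:],.053))
c=eyes.calibration("wrist")
k=3
for px,z in [((115,113),.033),((123,122),.053)]:
    print(onz(c,[(px[0]/k+280-.4,px[1]/k+110-.4)],z))
q=np.array([(160,303),(392,352),(110,535)])/k+[280,110]-.4
w=onz(c,q,.018)[:,:2]*1000;print(w, np.linalg.norm(w[0]-w[1]),np.linalg.norm(w[0]-w[2]),(w[1]+w[2])/2)
E
```

```text
[[ 517.3 -157.5]
 [ 504.3 -227.9]
 [ 430.4 -214.4]
 [ 442.8 -144.5]] [ 473.7 -186.1]
71.5 -100.5
75.1 169.6
71.0 80.0
75.6 -10.0
[[ 0.57678657 -0.13788093  0.033     ]] [[ 0.57603116 -0.13727039  0.053     ]]
[[ 0.57915913 -0.13885205  0.033     ]]
[[ 0.5795747  -0.13808133  0.053     ]]
[[ 522.51470977 -156.54238142]
 [ 507.25237742 -226.82654302]
 [ 444.55650396 -145.50720807]] 71.92219518842438 78.73535993586297 [ 475.90444069 -186.16687554]
```

Tray centre is about (475.5,-187) mm with its x axis at -10.3°. The weight is at about (578,-138) mm. I'll take the weight with the jaws along the tray's y.

>>> send_rows:
  steps:
    - [[0.012,-0.008,0,-2.6,1],[0.012,-0.008,0,-2.6,1],[0.012,-0.008,0,-2.6,1],[0.0125,-0.008,0,-2.4,1],[0,0,-0.02,0,1],[0,0,0,0,1],[0,0,0,0,1]]

```text
clock: 23.25
tcp_pos: [0.5776, -0.136, 0.116]
tcp_rot: [-180.0, 0.2, -10.1]
force: [0.4, -0.5, 0.3]
width: 0.0857
```

```bash
python3 - <<'E'
from h import *
s=r.get_state();print(s["tcp_pos"].round(4),s["tcp_rot"],s["clock"])
W=eyes.grab_frame("wrist");cv2.imwrite("pics/o1.png",W[:,:,::-1]);c=eyes.calibration("wrist")
p=s["tcp_pos"].copy()
for z in (.02,.033,.053):
    print(z,cv2.projectPoints(np.array([[p[0],p[1],z]]),cv2.Rodrigues(c["world_to_cam"][:3,:3])[0],c["world_to_cam"][:3,3],c["camera_matrix"],c["dist_coeffs"])[0].ravel())
E
```

```text
[ 0.5776 -0.136   0.116 ] [-1.79954925e+02  1.73059575e-01 -1.00962588e+01] 23.25
0.02 [272.75509368 212.23125311]
0.033 [272.69647631 217.71845343]
0.053 [272.59355062 227.35644876]
```

View pics/o1.png

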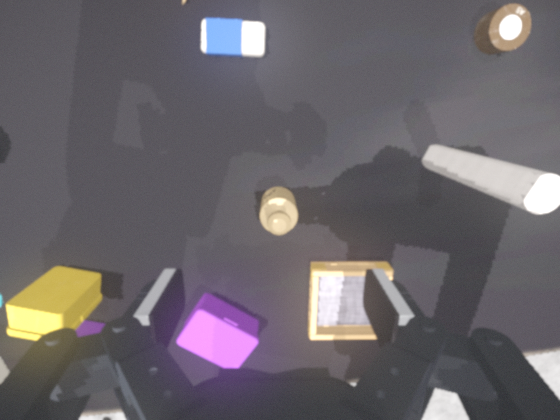

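```bash
python3 - <<'E'
from h import *
c=eyes.calibration("wrist")
W=cv2.imread("pics/o1.png")[:,:,::-1].copy()
g=blob(W,(8,40,60),(30,255,255),(250,175,310,245));print(cv2.boundingRect(g))
print(onz(c,[(280,221)],.053),onz(c,[(278.5,212)],.033))
p=onz(c,[(310,270),(392,270),(392,339),(309,339)],.018);print(p.round(4))
cv2.imwrite("pics/o2.png",cv2.resize(W[170:350,240:420,::-1],(600,600),interpolation=cv2.INTER_CUBIC))
E
```

```text
(258, 186, 41, 50)
[[ 0.58136574 -0.14196439  0.053     ]] [[ 0.58134647 -0.14117787  0.033     ]]
[[ 0.5192 -0.1584  0.018 ]
 [ 0.5065 -0.2288  0.018 ]
 [ 0.432  -0.2251  0.018 ]
 [ 0.4463 -0.1474  0.018 ]]
```

View pics/o2.png

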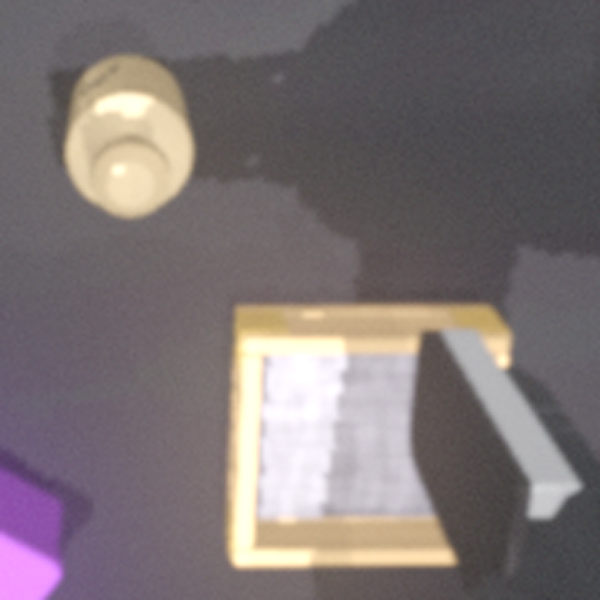

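>>> send_rows:
  steps:
    - [[0.001,-0.0035,-0.02,0,1],[0,0,-0.03,0,1],[0,0,-0.03,0,1],[0,0,-0.02,0,1],[0,0,0,0,1],[0,0,0,0,1]]

```text
clock: 23.9
tcp_pos: [0.58, -0.141, 0.0178]
tcp_rot: [180.0, -0.0, -10.2]
force: [0.5, 0.1, 0.6]
width: 0.0852
```

>>> send_rows:
  steps:
    - [[0,0,0,0,-0.45],[0,0,0,0,-0.45],[0,0,0,0,-0.45],[0,0,0,0,-0.45],[0,0,0,0,-0.45],[0,0,0,0,-0.45]]

```text
clock: 24.5
tcp_pos: [0.5805, -0.1413, 0.0182]
tcp_rot: [180.0, -0.1, -10.2]
force: [-0.5, 1.1, 5.6]
width: 0.0269
```

```bash
cat > p.py <<'E'
from h import *
import sys
s=r.get_state();print(s["tcp_pos"].round(4),s["tcp_rot"],s["force"].round(1),s["width"],s["clock"])
W=eyes.grab_frame("wrist")[:,:,::-1];S=eyes.grab_frame("scene")[150:290,230:417,::-1]
cv2.imwrite(f"pics/{sys.argv[1]}.png",np.hstack([cv2.resize(W,(400,300)),cv2.resize(S,(400,300),interpolation=cv2.INTER_CUBIC)]))
E
python3 p.py q1
```

```text
[ 0.5805 -0.1413  0.0182] [ 1.79993643e+02 -9.63869656e-02 -1.01771764e+01] [-0.5  1.1  5.6] 0.0269111602094547 24.5
```

View pics/q1.png

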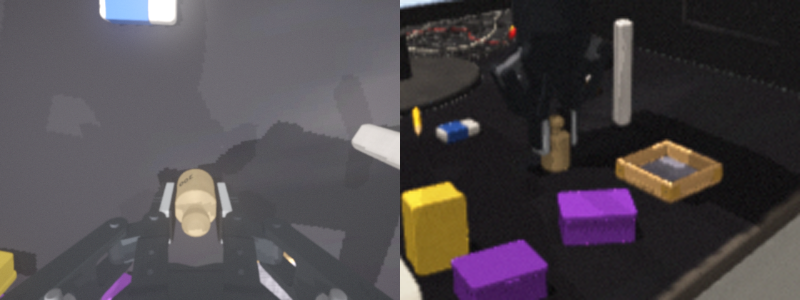

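The weight is gripped at wrist (197,200), width 26.9 mm. I'll lift and measure its offset from the tool.

>>> send_rows:
  steps:
    - [[0,0,0.01,0,-0.45],[0,0,0.02,0,-0.45],[0,0,0.02,0,-0.45],[-0.02,-0.008,0,0,-0.45],[-0.02,-0.008,0,0,-0.45],[0,0,0,0,-0.45],[0,0,0,0,-0.45]]

```text
clock: 25.3
tcp_pos: [0.5392, -0.1571, 0.0668]
tcp_rot: [-180.0, 0.0, -10.2]
force: [-0.4, -0.3, -2.4]
width: 0.0267
```

```bash
python3 - <<'E'
from h import *
s=r.get_state();print(s["tcp_pos"].round(4),s["force"],s["width"],s["clock"])
W=eyes.grab_frame("wrist");c=eyes.calibration("wrist")
cv2.imwrite("pics/q2.png",cv2.resize(W[180:400,180:420,::-1],(654,600),interpolation=cv2.INTER_CUBIC))
E
```

```text
[ 0.5392 -0.1571  0.0668] [-0.37886856 -0.309153   -2.35313213] 0.026711055430327542 25.3
```

View pics/q2.png

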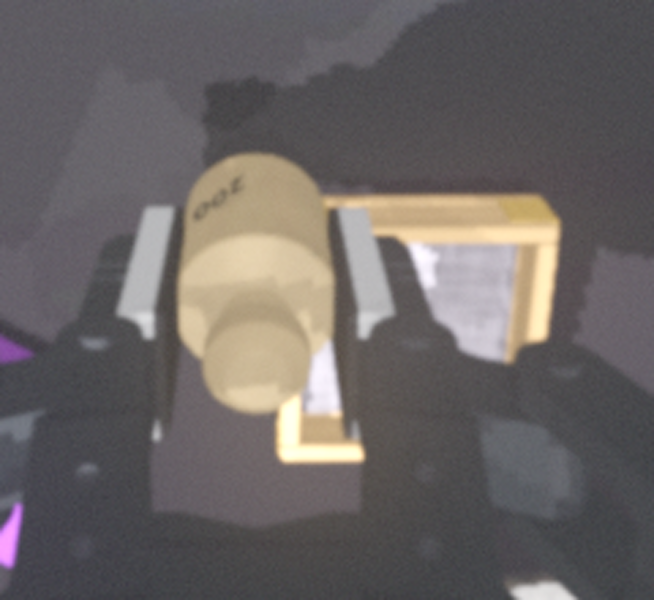

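```bash
python3 - <<'E'
from h import *
s=r.get_state();c=eyes.calibration("wrist");k=2.725
f=lambda x,y:(180+x/k-.3,180+y/k-.3)
t=s["tcp_pos"]*1000
a=np.radians(-10.2);ex=np.array([np.cos(a),np.sin(a)]);ey=np.array([-ex[1],ex[0]])
def rel(p,z):
    d=onz(c,[f(*p)],z)[0][:2]*1000; return d.round(1),((d-t[:2])@ex).round(1),((d-t[:2])@ey).round(1)
print("weight",rel((256,298),.0816)); print("knob",rel((255,385),.1016))
for n,p in [("TR outer rim",(558,226)),("TR inner rim",(518,243)),("near outer",(330,462)),("BL",(279,462)),("near inner",(330,443))]: print(n,rel(p,.018))
E
```

```text
weight (array([ 539.1, -157.4]), np.float64(-0.7), np.float64(-0.5))
knob (array([ 536.8, -156.9]), np.float64(-3.0), np.float64(-0.3))
TR outer rim (array([ 506.1, -228.5]), np.float64(-20.6), np.float64(-76.2))
TR inner rim (array([ 503.1, -218.2]), np.float64(-25.3), np.float64(-66.6))
near outer (array([ 443.5, -161.3]), np.float64(-94.1), np.float64(-21.2))
BL (array([ 446. , -147.3]), np.float64(-94.1), np.float64(-7.0))
near inner (array([ 450. , -162.2]), np.float64(-87.5), np.float64(-21.0))
```

All in the same view: the tray centre is at (-57,-42) mm from the tool, and the rim spans 73.5 x 69 mm, which matches. The weight is centred in the jaws. Moving it over its spot.

>>> send_rows:
  steps:
    - [[-0.015,-0.0068,0,0,-0.45],[-0.015,-0.0068,0,0,-0.45],[-0.0148,-0.0068,0,0,-0.45],[0,0,-0.01,0,-0.45],[0,0,0,0,-0.45],[0,0,0,0,-0.45]]

```text
clock: 25.95
tcp_pos: [0.4951, -0.1773, 0.0566]
tcp_rot: [-180.0, 0.0, -10.2]
force: [-0.5, -0.1, -2.1]
width: 0.0262
```

```bash
python3 p.py q3
```

```text
[ 0.4951 -0.1773  0.0566] [-1.79972977e+02  2.29145244e-02 -1.01688429e+01] [-0.5 -0.1 -2.1] 0.026207351357836736 25.95
```

View pics/q3.png

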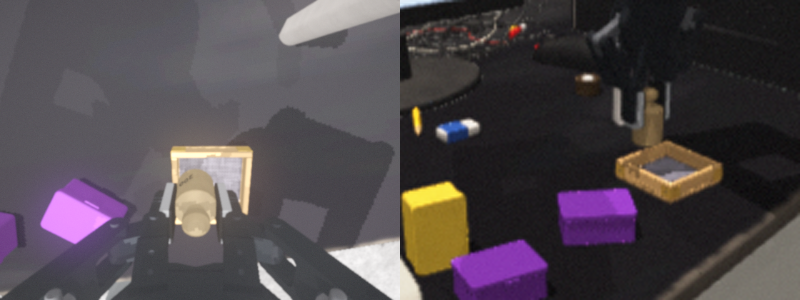

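>>> send_rows:
  steps:
    - [[0,0,-0.012,0,-0.45],[0,0,-0.012,0,-0.45],[0,0,-0.007,0,-0.45],[0,0,0,0,-0.45],[0,0,-0.0015,0,-0.45],[0,0,0,0,-0.45]]

```text
clock: 26.65
tcp_pos: [0.495, -0.1776, 0.0246]
tcp_rot: [180.0, -0.0, -10.2]
force: [-0.7, 1.4, -1.3]
width: 0.0265
```

```bash
python3 p.py q4
```

```text
[ 0.495  -0.1776  0.0246] [ 1.79994812e+02 -1.46811369e-02 -1.01773102e+01] [-0.7  1.4 -1.3] 0.026491861178849198 26.65
```

View pics/q4.png

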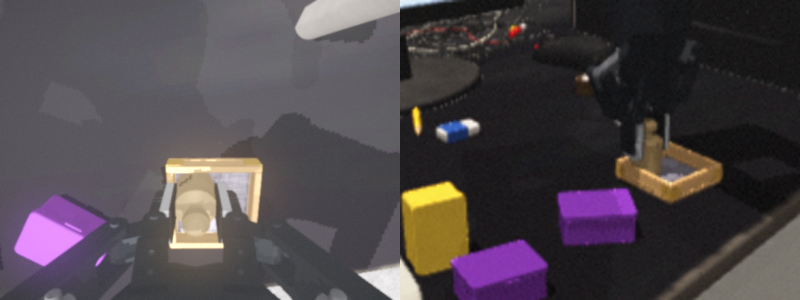

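Inside the walls, about 2 mm above the floor. I'll set it down and release.

>>> send_rows:
  steps:
    - [[0,0,-0.0025,0,-0.45],[0,0,0,0,-0.45],[0,0,0,0,-0.2],[0,0,0,0,0],[0,0,0,0,0.1],[0,0,0.02,0,0.1],[0,0,0.04,0,0.1],[0,0,0.05,0,0.3],[0,0,0.01,0,1]]

```text
clock: 27.65
tcp_pos: [0.499, -0.1798, 0.1487]
tcp_rot: [179.8, -0.7, -10.2]
force: [0.5, 0.4, 0.5]
width: 0.0683
```

```bash
python3 p.py q5;python3 - <<'E'
from h import *
s=r.get_state()
T=eyes.grab_frame("top");cv2.imwrite("pics/q5t.png",cv2.resize(T[180:310,150:380,::-1],(800,452),interpolation=cv2.INTER_CUBIC))
E
```

```text
[ 0.499  -0.1798  0.1487] [179.76743707  -0.68346804 -10.16944946] [0.5 0.4 0.5] 0.06832629515072296 27.65
```

View pics/q5.png

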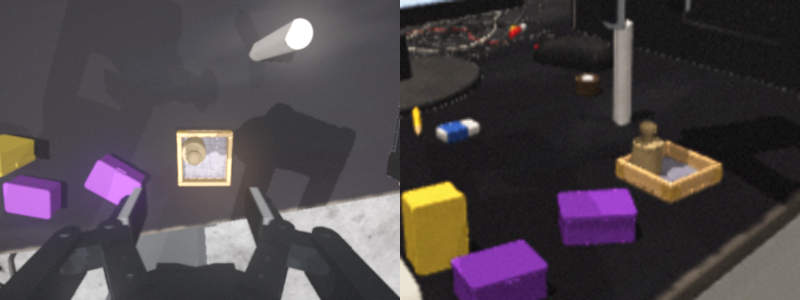

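View pics/q5t.png

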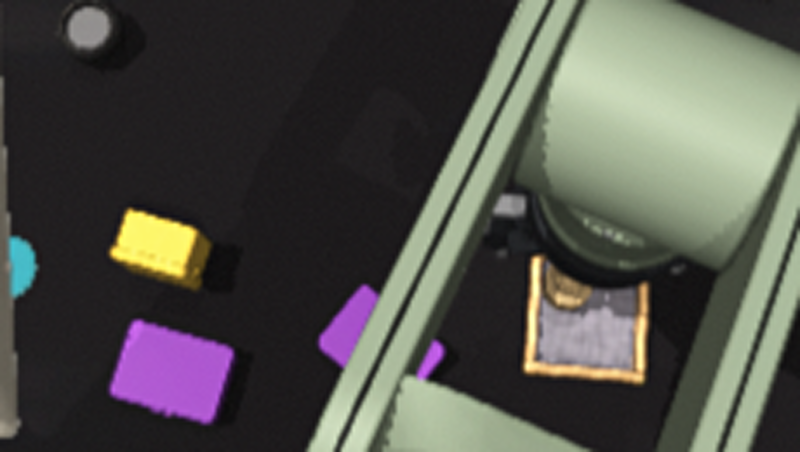

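The weight stands in the tray's far-left corner at top view (567,290). Now locating the standing box.

```bash
python3 - <<'E'
from h import *
T=eyes.grab_frame("top");c=eyes.calibration("top")
for v in (60,150,190):
    m=blob(T,(20,110,v),(35,255,255),(170,230,225,270));w=onz(c,m,.064)[:,:2]*1000
    print(v,cv2.boundingRect(m),cv2.minAreaRect(w.astype(np.float32)))
# weight in tray
s=r.get_state();c=eyes.calibration("wrist");W=eyes.grab_frame("wrist");cv2.imwrite("pics/q6.png",cv2.resize(W[170:275,230:340,::-1],(628,600),interpolation=cv2.INTER_CUBIC))
E
```

```text
60 (181, 240, 30, 23) ((530.0170288085938, 58.02470016479492), (55.25048828125, 35.173423767089844), 68.91325378417969)
150 (182, 240, 25, 20) ((532.6317138671875, 61.40165710449219), (44.509151458740234, 29.495946884155273), 68.89002990722656)
190 (182, 240, 24, 20) ((533.0377197265625, 62.102012634277344), (42.631324768066406, 28.933149337768555), 68.05804443359375)
```

View pics/q6.png

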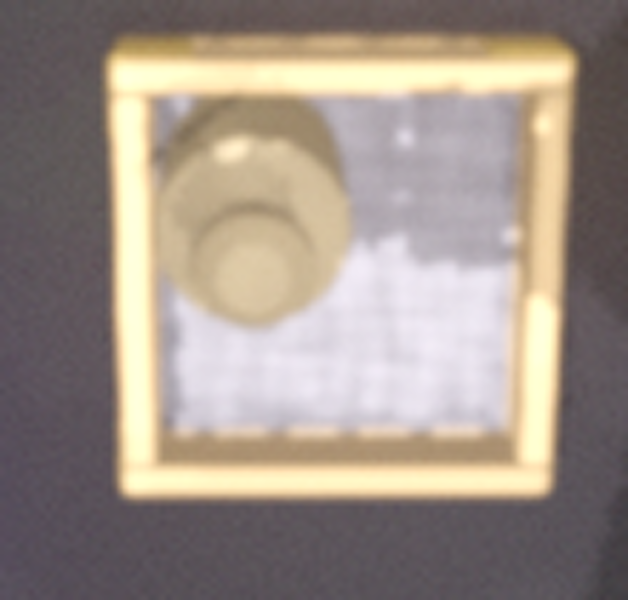

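```bash
python3 - <<'E'
from h import *
c=eyes.calibration("wrist");k=628/110
f=lambda p:(230+p[0]/k-.4,170+p[1]/k-.4)
q=np.array([f(p) for p in [(108,55),(575,58),(552,497),(121,497)]])
w=onz(c,q,.018)[:,:2]*1000;C=w.mean(0);print(w.round(1),C)
d=w[0]+w[1]-w[2]-w[3];print(np.degrees(np.arctan2(d[1],d[0])),[np.linalg.norm(w[i]-w[(i+1)%4]).round(1) for i in range(4)])
a=np.arctan2(d[1],d[0]);ex=np.array([np.cos(a),np.sin(a)]);ey=np.array([-ex[1],ex[0]])
for p,z in [((255,228),.037),((252,278),.057)]:
    v=onz(c,[f(p)],z)[0][:2]*1000-C;print((v@ex).round(1),(v@ey).round(1))
E
```

```text
[[ 517.3 -159.3]
 [ 504.5 -228.7]
 [ 432.  -216.2]
 [ 444.4 -146.6]] [ 474.54953204 -187.70139186]
-9.832690396662112 [np.float64(70.5), np.float64(73.6), np.float64(70.7), np.float64(74.1)]
16.0 13.2
15.7 13.6
```

The weight is at (16,13) mm in the tray frame, as planned. Going over the standing box.

>>> send_rows:
  steps:
    - [[0.0056,0.0402,0,-1.8,1],[0.0056,0.0402,0,-1.8,1],[0.0056,0.0402,0,-1.8,1],[0.0056,0.0402,0,-1.8,1],[0.0056,0.0402,0,-1.8,1],[0.0056,0.0402,-0.01,-1.8,1],[0,0,0,0,1],[0,0,0,0,1]]

```text
clock: 28.7
tcp_pos: [0.5265, 0.0644, 0.1295]
tcp_rot: [179.9, 0.3, -20.8]
force: [-0.2, 0.2, -0.8]
width: 0.0854
```

```bash
python3 - <<'E'
from h import *
s=r.get_state();print(s["tcp_pos"].round(4),s["tcp_rot"],s["clock"])
c=eyes.calibration("wrist");W=eyes.grab_frame("wrist");cv2.imwrite("pics/r1.png",cv2.resize(W[100:340,150:410,::-1],(650,600),interpolation=cv2.INTER_CUBIC))
m=blob(W,(20,110,60),(35,255,255));print(cv2.boundingRect(m))
E
```

```text
[0.5265 0.0644 0.1295] [179.87640865   0.26624738 -20.8200557 ] 28.7
(244, 175, 64, 58)
```

View pics/r1.png

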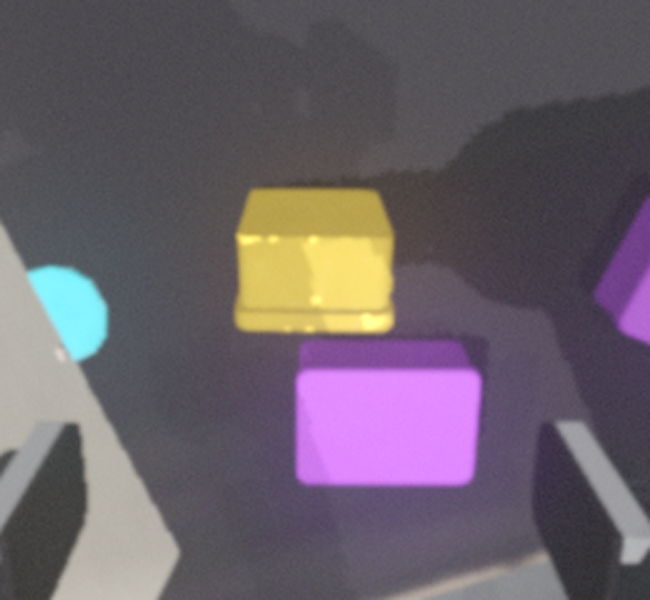

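```bash
python3 - <<'E'
from h import *
s=r.get_state();c=eyes.calibration("wrist");k=2.5
q=np.array([(150+x/k-.3,100+y/k-.3) for x,y in [(237,236),(393,236),(394,330),(235,328)]])
w=onz(c,q,.064)[:,:2]*1000;print(w.round(1),w.mean(0).round(1),[np.linalg.norm(w[i]-w[(i+1)%4]).round(1) for i in range(4)])
d=w[0]+w[1]-w[2]-w[3];print(np.degrees(np.arctan2(d[1],d[0])));print(w.mean(0)-s["tcp_pos"][:2]*1000)
E
```

```text
[[555.4  73.5]
 [540.1  33.4]
 [513.5  42.2]
 [530.4  84.6]] [534.9  58.4] [np.float64(43.0), np.float64(28.0), np.float64(45.6), np.float64(27.4)]
-21.010620267864283
[ 7.7828206  -5.04823626]
```

>>> send_rows:
  steps:
    - [[0.0074,-0.0047,-0.02,0,1],[0,0,-0.03,0,1],[0,0,-0.03,0,1],[0,0,-0.0175,0,1],[0,0,0,0,1],[0,0,0,0,1]]

```text
clock: 29.35
tcp_pos: [0.5358, 0.0577, 0.0344]
tcp_rot: [180.0, 0.0, -21.1]
force: [-0.1, -0.0, 0.7]
width: 0.0853
```

```bash
python3 p.py r2
```

```text
[0.5358 0.0577 0.0344] [ 1.79979115e+02  3.75121322e-02 -2.10813819e+01] [-0.1 -0.   0.7] 0.08529256425591765 29.35
```

View pics/r2.png

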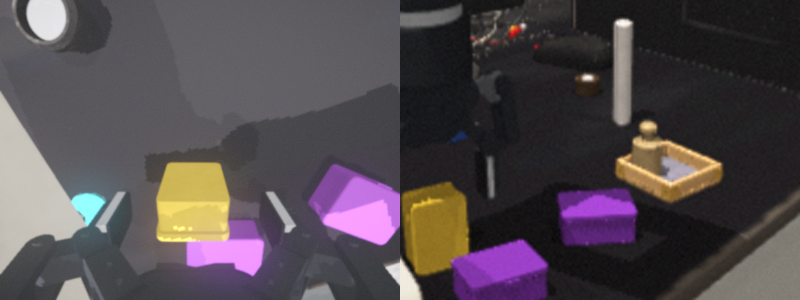

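The box is between the open fingers at wrist (193,200), centred. Closing slowly, then lifting.

>>> send_rows:
  steps:
    - [[0,0,0,0,0.3],[0,0,0,0,0.15],[0,0,0,0,0.1],[0,0,0,0,0.05],[0,0,0,0,0],[0,0,0,0,-0.02],[0,0,0,0,-0.02],[0,0,0.01,0,-0.02],[0,0,0.02,0,-0.02],[0,0,0.02,0,-0.02],[0,0,0,0,-0.02]]

```text
clock: 30.55
tcp_pos: [0.5382, 0.0589, 0.0874]
tcp_rot: [-179.9, -0.3, -21.0]
force: [0.4, -0.2, -0.9]
width: 0.0454
```

```bash
python3 p.py r3
```

```text
[0.5382 0.0589 0.0874] [-179.89471489   -0.326661    -20.96731954] [ 0.4 -0.2 -0.9] 0.04537937258823334 30.55
```

View pics/r3.png

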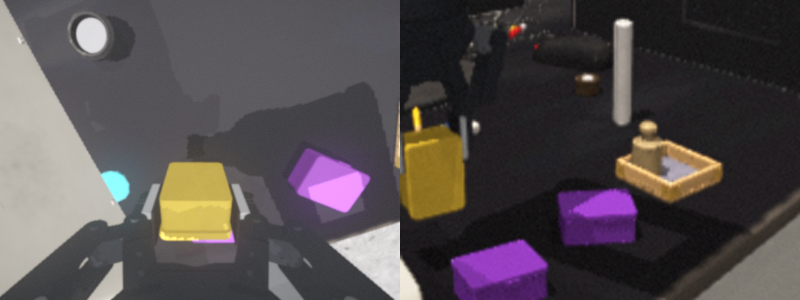

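>>> send_rows:
  steps:
    - [[-0.0113,-0.0348,0.005,1.57,-0.02],[-0.0113,-0.0348,0.005,1.57,-0.02],[-0.0113,-0.0348,0.005,1.57,-0.02],[-0.0113,-0.0348,0.005,1.57,-0.02],[-0.0113,-0.0348,0,1.57,-0.02],[-0.0113,-0.0348,0,1.57,-0.02],[-0.0113,-0.0348,0,1.57,-0.02],[0,0,0,0,-0.02],[0,0,0,0,-0.02]]

```text
clock: 31.55
tcp_pos: [0.4555, -0.1845, 0.1032]
tcp_rot: [-179.9, 0.1, -10.1]
force: [-0.5, -0.1, 0.6]
width: 0.0453
```

```bash
python3 - <<'E'
from h import *
s=r.get_state();print(s["tcp_pos"].round(4),s["tcp_rot"],s["force"],s["width"],s["clock"])
W=eyes.grab_frame("wrist");cv2.imwrite("pics/s1.png",cv2.resize(W[100:400,130:430,::-1],(600,600),interpolation=cv2.INTER_CUBIC))
E
```

```text
[ 0.4555 -0.1845  0.1032] [-1.79907752e+02  1.49035623e-01 -1.01354614e+01] [-0.53480534 -0.13534075  0.56093275] 0.0453056089538101 31.55
```

View pics/s1.png

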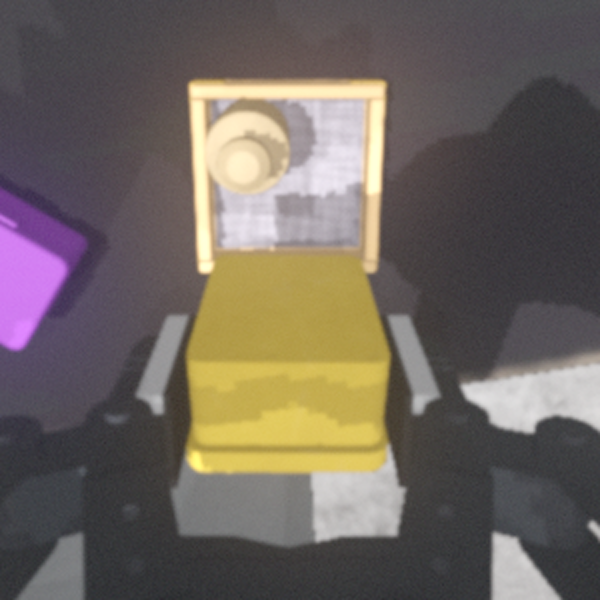

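```bash
python3 - <<'E'
from h import *
s=r.get_state();c=eyes.calibration("wrist")
f=lambda p:(130+p[0]/2-.25,100+p[1]/2-.25)
P=lambda p,z:onz(c,[f(p)],z)[0][:2]*1000
w=np.array([P(p,.018) for p in [(188,86),(387,86),(378,272),(199,272)]]);C=w.mean(0);d=w[0]+w[1]-w[2]-w[3];a=np.arctan2(d[1],d[0])
print("tray",C.round(1),np.degrees(a).round(1),[np.linalg.norm(w[i]-w[(i+1)%4]).round(1) for i in range(4)])
a=np.radians(-10);C=np.array([474.7,-187.7])
ex=np.array([np.cos(a),np.sin(a)]);ey=np.array([-ex[1],ex[0]])
T=lambda p,z:(((P(p,z)-C)@ex).round(1),((P(p,z)-C)@ey).round(1))
for n,p,z in [("topF L",(189,360),.1328),("topF R",(389,360),.1328),("topN L",(189,470),.1328),("topN R",(386,470),.1328),("bot L",(212,257),.0688),("bot R",(363,257),.0688)]: print(n,T(p,z))
t=s["tcp_pos"][:2]*1000-C;print("tcp",t@ex,t@ey)
E
```

```text
tray [ 475.1 -187.6] -9.7 [np.float64(71.1), np.float64(72.1), np.float64(70.4), np.float64(72.1)]
topF L (np.float64(-6.0), np.float64(20.2))
topF R (np.float64(-5.9), np.float64(-20.7))
topN L (np.float64(-33.6), np.float64(21.7))
topN R (np.float64(-33.5), np.float64(-21.5))
bot L (np.float64(-9.0), np.float64(23.1))
bot R (np.float64(-8.9), np.float64(-22.6))
tcp -19.26585492277116 0.5378102920744615
```

>>> send_rows:
  steps:
    - [[0.0059,-0.001,0,0,-0.02],[0,0,-0.015,0,-0.02],[0,0,-0.015,0,-0.02],[0,0,-0.012,0,-0.02],[0,0,0,0,-0.02],[0,0,0,0,-0.02]]

```text
clock: 32.2
tcp_pos: [0.4628, -0.185, 0.0623]
tcp_rot: [-180.0, 0.0, -9.9]
force: [0.4, -0.3, 0.2]
width: 0.0452
```

```bash
python3 - <<'E'
from h import *
s=r.get_state();print(s["tcp_pos"].round(4),s["tcp_rot"],s["force"],s["width"],s["clock"])
C=np.array([474.7,-187.7]);a=np.radians(-10);ex=np.array([np.cos(a),np.sin(a)]);print((s["tcp_pos"][:2]*1000-C)@ex)
W=eyes.grab_frame("wrist");cv2.imwrite("pics/s2.png",cv2.resize(W[100:400,130:430,::-1],(600,600),interpolation=cv2.INTER_CUBIC))
S=eyes.grab_frame("scene");cv2.imwrite("pics/s2s.png",cv2.resize(S[180:260,300:400,::-1],(600,480),interpolation=cv2.INTER_CUBIC))
E
```

```text
[ 0.4628 -0.185   0.0623] [-1.79982715e+02  3.37176472e-02 -9.92794316e+00] [ 0.42889793 -0.28715097  0.1825892 ] 0.045217260033208154 32.2
-12.167024505706806
```

View pics/s2.png

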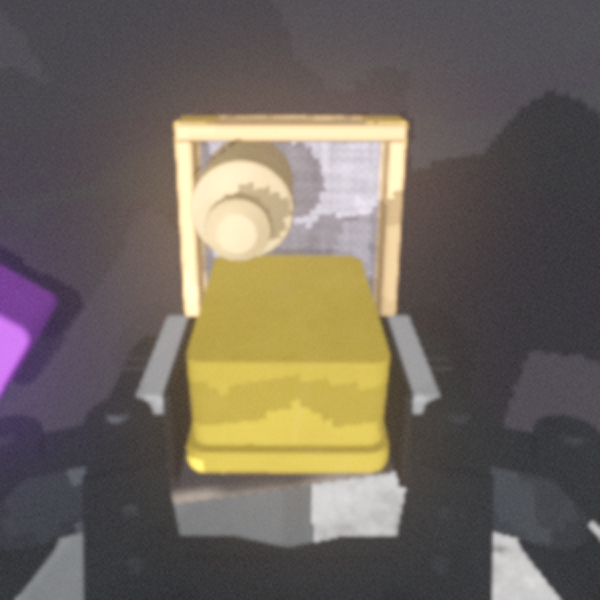

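View pics/s2s.png

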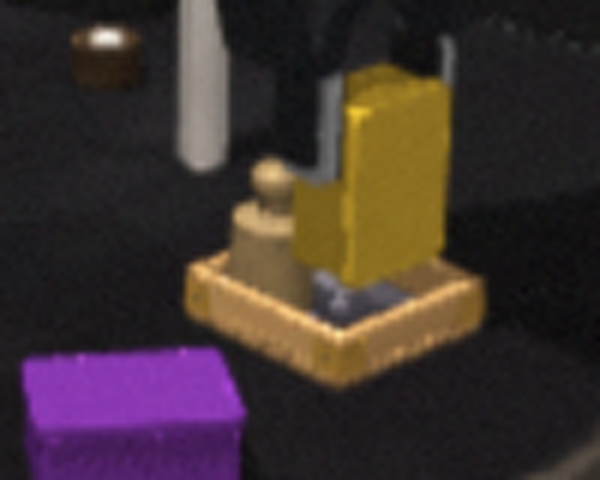

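```bash
python3 - <<'E'
from h import *
s=r.get_state();c=eyes.calibration("wrist")
f=lambda p:(130+p[0]/2-.25,100+p[1]/2-.25)
P=lambda p,z:onz(c,[f(p)],z)[0][:2]*1000
a=np.radians(-9.9);ex=np.array([np.cos(a),np.sin(a)]);ey=np.array([-ex[1],ex[0]])
t=s["tcp_pos"][:2]*1000
T=lambda p,z:(((P(p,z)-t)@ex).round(1),((P(p,z)-t)@ey).round(1))
for n,p,z in [("rim far L",(173,122),.018),("rim far R",(408,122),.018),("inner far",(300,139),.018),("bot L",(212,255),.028),("bot R",(363,255),.028),("bot L257",(212,258),.028),("top front",(289,360),.092),("top near",(289,471),.092),("shoulder",(242,208),.037),("knob",(238,232),.057)]: print(n,T(p,z))
E
```

```text
rim far L (np.float64(49.7), np.float64(34.0))
rim far R (np.float64(49.7), np.float64(-36.5))
inner far (np.float64(44.5), np.float64(-4.1))
bot L (np.float64(10.8), np.float64(22.6))
bot R (np.float64(10.8), np.float64(-23.3))
bot L257 (np.float64(9.8), np.float64(22.6))
top front (np.float64(12.8), np.float64(-0.7))
top near (np.float64(-15.1), np.float64(-0.7))
shoulder (np.float64(28.5), np.float64(12.4))
knob (np.float64(28.4), np.float64(12.0))
```

>>> send_rows:
  steps:
    - [[0.0015,-0.0008,0,0,-0.02],[0,0,-0.008,0,-0.02],[0,0,-0.008,0,-0.02],[0,0,-0.004,0,-0.02],[0,0,0,0,-0.02],[0,0,0,0,-0.02]]

```text
clock: 32.9
tcp_pos: [0.464, -0.1864, 0.0422]
tcp_rot: [-180.0, 0.0, -10.0]
force: [-0.0, -0.8, -0.7]
width: 0.0452
```

```bash
python3 - <<'E'
from h import *
s=r.get_state();print(s["tcp_pos"].round(4),s["tcp_rot"],s["force"],s["width"],s["clock"])
S=eyes.grab_frame("scene");W=eyes.grab_frame("wrist");cv2.imwrite("pics/s3.png",np.hstack([cv2.resize(S[180:260,300:400,::-1],(375,300),interpolation=cv2.INTER_CUBIC),cv2.resize(W[:,:,::-1],(400,300))]))
E
```

```text
[ 0.464  -0.1864  0.0422] [-1.79985380e+02  3.03858039e-02 -9.99293136e+00] [-0.01593497 -0.81451216 -0.67361496] 0.04516253264364173 32.9
```

View pics/s3.png

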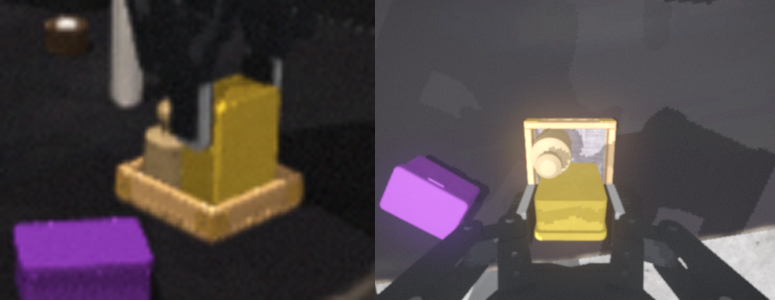

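>>> send_rows:
  steps:
    - [[0,0,-0.002,0,-0.02],[0,0,-0.0025,0,-0.02],[0,0,0,0,-0.02],[0,0,0,0,0.06],[0,0,0,0,0.1],[0,0,0,0,0.2],[0,0,0,0,0.2]]

```text
clock: 33.7
tcp_pos: [0.4641, -0.1864, 0.0379]
tcp_rot: [-180.0, 0.0, -10.0]
force: [-0.2, -0.5, -0.4]
width: 0.051
```

```bash
python3 - <<'E'
from h import *
s=r.get_state();print(s["tcp_pos"].round(4),s["tcp_rot"],s["force"],s["width"],s["clock"])
S=eyes.grab_frame("scene");W=eyes.grab_frame("wrist");cv2.imwrite("pics/s4.png",np.hstack([cv2.resize(S[180:260,300:400,::-1],(375,300),interpolation=cv2.INTER_CUBIC),cv2.resize(W[:,:,::-1],(400,300))]))
E
```

```text
[ 0.4641 -0.1864  0.0379] [-1.79996290e+02  6.37551952e-03 -9.98711588e+00] [-0.17104618 -0.47686166 -0.40772061] 0.05098006282242184 33.7
```

View pics/s4.png

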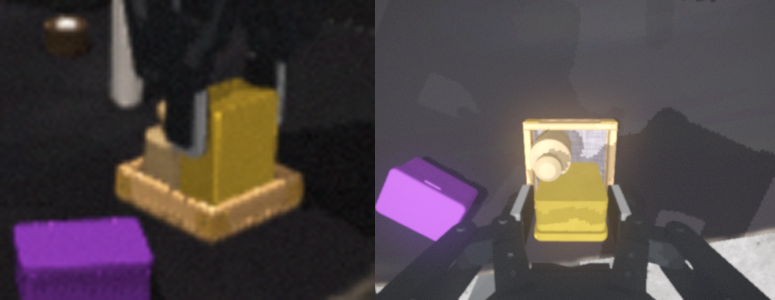

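>>> send_rows:
  steps:
    - [[0,0,0.01,0,0.2],[0,0,0.03,0,0.2],[0,0,0.04,0,0.3],[0,0,0.04,0,0.6],[0,0,0.04,0,1],[0.022,-0.014,0,0,1],[0.022,-0.014,0,0,1],[0.022,-0.014,0,0,1],[0.022,-0.014,0,0,1],[0,0,0,0,1],[0,0,0,0,1]]

```text
clock: 34.9
tcp_pos: [0.552, -0.2424, 0.1981]
tcp_rot: [-180.0, 0.0, -10.0]
force: [-0.4, 0.3, -0.6]
width: 0.0853
```

```bash
python3 - <<'E'
from h import *
s=r.get_state();print(s["tcp_pos"].round(4),s["tcp_rot"],s["force"],s["width"],s["clock"])
W=eyes.grab_frame("wrist");cv2.imwrite("pics/t1.png",W[:,:,::-1])
E
```

```text
[ 0.552  -0.2424  0.1981] [-1.79981033e+02  3.81361413e-02 -9.99292799e+00] [-0.40399143  0.32545886 -0.57718333] 0.08530946432995185 34.9
```

View pics/t1.png

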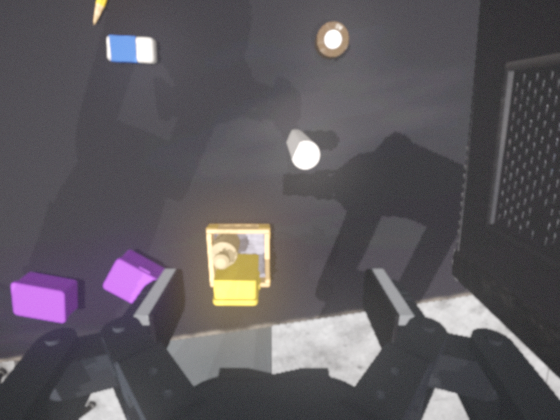

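Box and weight stand in the tray at (236,265). The pin's top is at (306,155).

```bash
python3 - <<'E'
from h import *
s=r.get_state();c=eyes.calibration("wrist");W=cv2.imread("pics/t1.png")[:,:,::-1].copy()
m=blob(W,(0,0,225),(180,40,255),(285,130,325,175));e=cv2.minEnclosingCircle(m);print(e)
p=onz(c,[e[0]],.115)[0];print(p,(p-s["tcp_pos"])[:2]*1000)
E
```

```text
((304.81146240234375, 154.40164184570312), 14.424595832824707)
[ 0.59474555 -0.27263667  0.115     ] [ 43.15806593 -30.60843236]
```

>>> send_rows:
  steps:
    - [[0.0143,-0.01,0,0,1],[0.0143,-0.01,0,0,1],[0.0143,-0.01,0,0,1],[0,0,-0.02,0,1],[0,0,-0.03,0,1],[0,0,-0.03,0,1],[0,0,-0.03,0,1],[0,0,-0.008,0,1],[0,0,0,0,1],[0,0,0,0,1]]

```text
clock: 35.95
tcp_pos: [0.5958, -0.2728, 0.0818]
tcp_rot: [179.9, -0.1, -10.0]
force: [-0.4, -0.1, -0.2]
width: 0.0853
```

```bash
python3 p.py t2
```

```text
[ 0.5958 -0.2728  0.0818] [ 1.79946721e+02 -1.29947201e-01 -9.98001394e+00] [-0.4 -0.1 -0.2] 0.08532941061827654 35.95
```

View pics/t2.png

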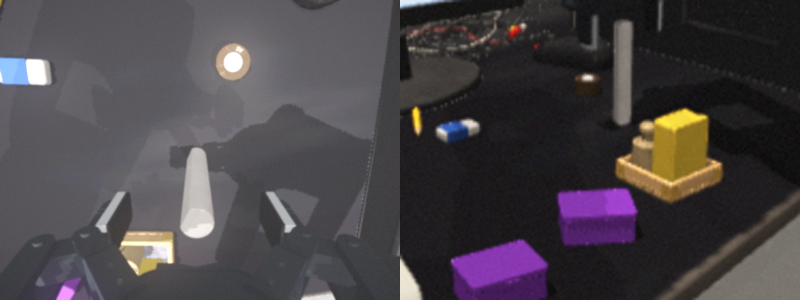

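The pin is centred between the fingers at wrist (198,220). Closing in stages.

>>> send_rows:
  steps:
    - [[0,0,0,0,0.3],[0,0,0,0,0],[0,0,0,0,-0.2],[0,0,0,0,-0.35],[0,0,0,0,-0.42],[0,0,0,0,-0.46],[0,0,0,0,-0.5],[0,0,0,0,-0.55],[0,0,0,0,-0.62],[0,0,0,0,-0.62]]

```text
clock: 37.05
tcp_pos: [0.5951, -0.2727, 0.0802]
tcp_rot: [180.0, -0.0, -10.0]
force: [-0.3, -1.9, -0.0]
width: 0.0208
```

```bash
python3 p.py t3
```

```text
[ 0.5951 -0.2727  0.0802] [ 1.79977562e+02 -1.06394091e-02 -9.98829873e+00] [-0.3 -1.9 -0. ] 0.020751201559556426 37.05
```

View pics/t3.png

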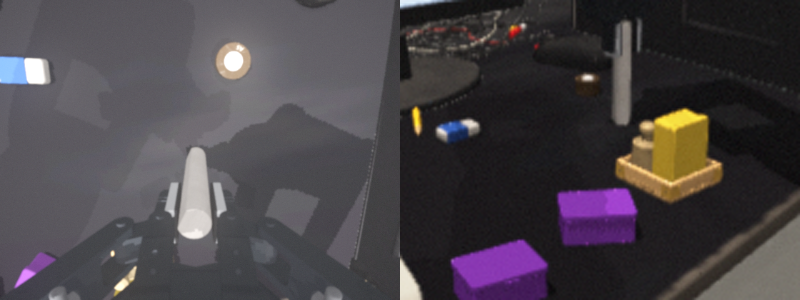

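Pin gripped upright. Lifting and carrying it over its spot.

>>> send_rows:
  steps:
    - [[0,0,0.01,0,-0.62],[0,0,0.02,0,-0.62],[0,0,0.015,0,-0.62],[-0.018,0.0112,0,0,-0.62],[-0.018,0.0112,0,0,-0.62],[-0.018,0.0112,0,0,-0.62],[-0.018,0.0112,0,0,-0.62],[-0.018,0.0112,0,0,-0.62],[-0.018,0.011,0,0,-0.62],[0,0,0,0,-0.62],[0,0,0,0,-0.62]]

```text
clock: 38.25
tcp_pos: [0.4875, -0.2056, 0.1257]
tcp_rot: [180.0, -0.1, -10.0]
force: [0.4, -0.6, -2.9]
width: 0.0202
```

```bash
python3 - <<'E'
from h import *
s=r.get_state();print(s["tcp_pos"].round(4),s["tcp_rot"],s["force"],s["width"],s["clock"])
t=s["tcp_pos"][:2]*1000-np.array([474.8,-187.7]);a=np.radians(-10);print(t@[np.cos(a),np.sin(a)],t@[-np.sin(a),np.cos(a)])
S=eyes.grab_frame("scene");W=eyes.grab_frame("wrist");cv2.imwrite("pics/u1.png",cv2.resize(W[120:400,130:430,::-1],(600,560),interpolation=cv2.INTER_CUBIC))
cv2.imwrite("pics/u1s.png",cv2.resize(S[140:260,290:410,::-1],(600,600),interpolation=cv2.INTER_CUBIC))
E
```

```text
[ 0.4875 -0.2056  0.1257] [ 1.79975255e+02 -9.49593027e-02 -9.98401251e+00] [ 0.4447676  -0.55983818 -2.91920277] 0.020241418696839406 38.25
15.639638962865478 -15.369423981444069
```

View pics/u1.png

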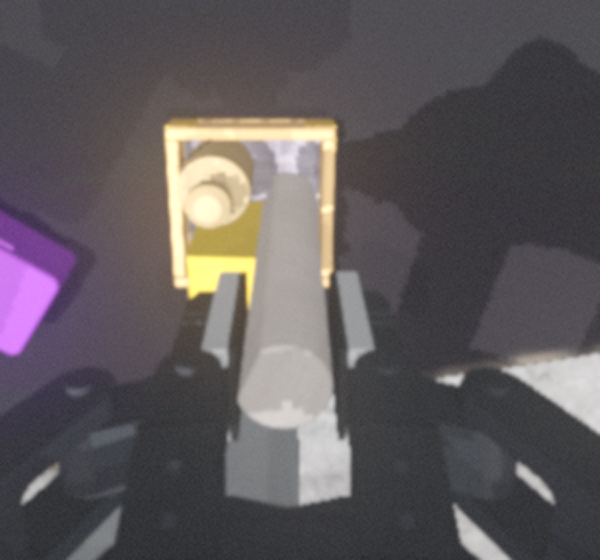

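View pics/u1s.png

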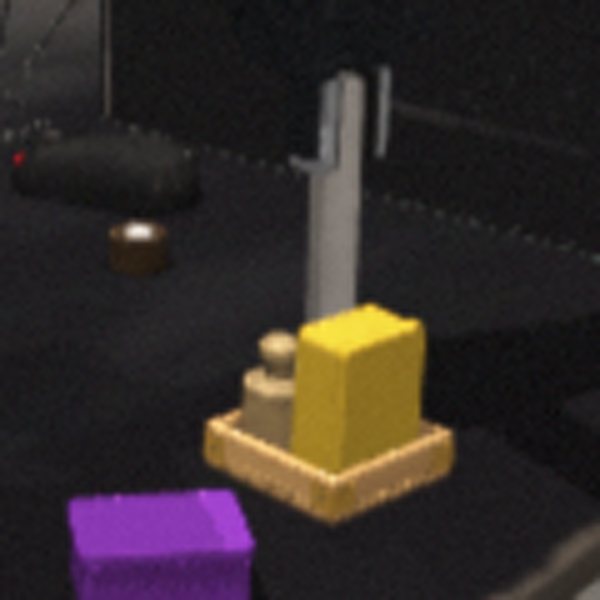

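```bash
python3 - <<'E'
from h import *
s=r.get_state();c=eyes.calibration("wrist")
f=lambda p:(130+p[0]/2-.25,120+p[1]/2-.25)
P=lambda p,z:onz(c,[f(p)],z)[0][:2]*1000
w=[P(p,.018) for p in [(166,124),(336,124),(328,286),(175,286)]];C=np.mean(w,0);print(C)
a=np.radians(-10);ex=np.array([np.cos(a),np.sin(a)]);ey=np.array([-ex[1],ex[0]])
T=lambda p,z:(((P(p,z)-C)@ex).round(1),((P(p,z)-C)@ey).round(1))
for n,p,z in [("rim far",(250,124),.018),("inner far",(250,139),.018),("inner right",(321,170),.018),("inner left",(184,200),.018),("rim near",(178,286),.018),("pin foot far",(292,174),.0455),("foot L",(272,190),.0455),("foot R",(310,190),.0455),("pin top c",(285,386),.1605),("shoulder",(215,186),.037),("box top front",(220,256),.068),("boxtopL",(188,275),.068)]: print(n,T(p,z))
t=s["tcp_pos"][:2]*1000-C;print(t@ex,t@ey)
E
```

```text
[ 476.39918512 -188.77633974]
rim far (np.float64(36.9), np.float64(-0.1))
inner far (np.float64(30.6), np.float64(-0.0))
inner right (np.float64(17.3), np.float64(-29.5))
inner left (np.float64(3.8), np.float64(28.5))
rim near (np.float64(-37.0), np.float64(33.3))
pin foot far (np.float64(24.2), np.float64(-17.1))
foot L (np.float64(17.9), np.float64(-9.6))
foot R (np.float64(17.9), np.float64(-23.9))
pin top c (np.float64(15.7), np.float64(-15.0))
shoulder (np.float64(16.6), np.float64(12.8))
box top front (np.float64(1.2), np.float64(8.1))
boxtopL (np.float64(-6.2), np.float64(19.7))
14.73743708422519 -15.089178386062413
```

>>> send_rows:
  steps:
    - [[0.0015,0.0002,-0.005,0,-0.62],[0,0,-0.01,0,-0.62],[0,0,-0.01,0,-0.62],[0,0,-0.009,0,-0.62],[0,0,-0.004,0,-0.62],[0,0,0,0,-0.62],[0,0,0,0,-0.62]]

```text
clock: 39.05
tcp_pos: [0.4886, -0.2053, 0.087]
tcp_rot: [-180.0, 0.0, -10.0]
force: [-0.1, -0.2, -2.9]
width: 0.0206
```

```bash
cat > uu.py <<'E'
from h import *
import sys
s=r.get_state();print(s["tcp_pos"].round(4),s["tcp_rot"],s["force"],s["width"],s["clock"])
S=eyes.grab_frame("scene");W=eyes.grab_frame("wrist")
cv2.imwrite(f"pics/{sys.argv[1]}.png",np.hstack([cv2.resize(W[120:400,130:430,::-1],(400,373),interpolation=cv2.INTER_CUBIC),cv2.resize(S[140:260,290:410,::-1],(373,373),interpolation=cv2.INTER_CUBIC)]))
E
python3 uu.py u2
```

```text
[ 0.4886 -0.2053  0.087 ] [-1.79999731e+02  8.42946004e-04 -9.98616882e+00] [-0.12050733 -0.21907797 -2.88767869] 0.02060682006559764 39.05
```

View pics/u2.png

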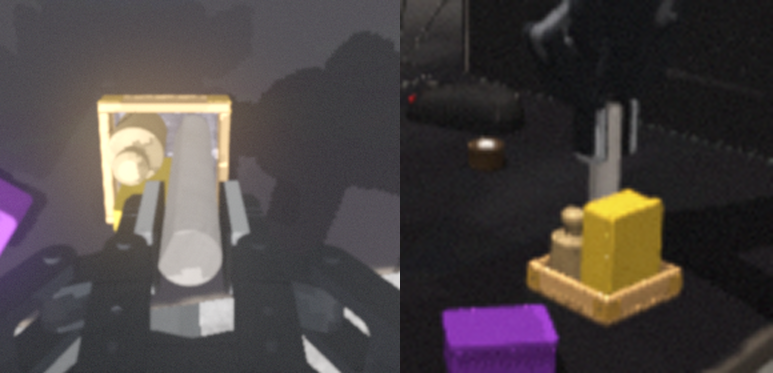

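>>> send_rows:
  steps:
    - [[0,0,-0.0015,0,-0.62],[0,0,-0.0015,0,-0.62],[0,0,-0.0005,0,-0.62],[0,0,0,0,-0.62]]

```text
clock: 39.55
tcp_pos: [0.4889, -0.2054, 0.0841]
tcp_rot: [180.0, -0.0, -10.0]
force: [-0.3, -0.9, 0.1]
width: 0.0209
```

>>> send_rows:
  steps:
    - [[0,0,0,0,-0.54],[0,0,0,0,-0.48],[0,0,0,0,-0.42],[0,0,0,0,-0.3],[0,0,0,0,-0.2],[0,0,0,0,-0.2]]

```text
clock: 40.15
tcp_pos: [0.4886, -0.2052, 0.0835]
tcp_rot: [-180.0, -0.0, -10.0]
force: [-0.1, -0.4, -0.8]
width: 0.0341
```

```bash
python3 uu.py u3
```

```text
[ 0.4886 -0.2052  0.0835] [-1.79998899e+02 -1.13871427e-03 -9.98538088e+00] [-0.13202937 -0.41378131 -0.83008581] 0.03408638162592892 40.15
```

View pics/u3.png

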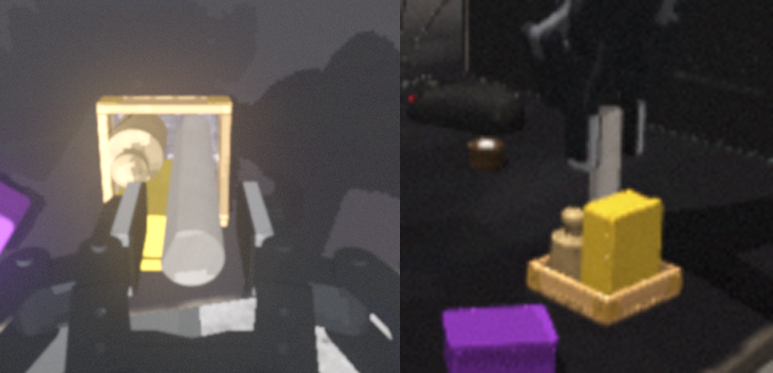

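The pin's weight went onto the floor (force fell from -2.9 to about 0) and it stands free. Retracting upward and checking everything.

>>> send_rows:
  steps:
    - [[0,0,0.01,0,-0.2],[0,0,0.03,0,-0.2],[0,0,0.04,0,-0.2],[0,0,0.04,0,-0.2],[0.01,0.04,0.01,0,-0.2],[0.01,0.04,0.01,0,-0.2],[0.01,0.04,0,0,-0.2],[0.01,0.04,0,0,-0.2],[0.01,0.04,0,0,-0.2],[0,0,0,0,-0.2]]

```text
clock: 41.25
tcp_pos: [0.5392, -0.0007, 0.2245]
tcp_rot: [-179.9, -0.1, -9.6]
force: [0.7, -0.3, 0.6]
width: 0.034
```

```bash
python3 - <<'E'
from h import *
s=r.get_state();print(s["tcp_pos"].round(4),s["force"],s["clock"])
S=eyes.grab_frame("scene");T=eyes.grab_frame("top")
cv2.imwrite("pics/v_t.png",T[:,:,::-1])
cv2.imwrite("pics/v.png",np.hstack([cv2.resize(T[150:300,260:400,::-1],(400,429),interpolation=cv2.INTER_CUBIC),cv2.resize(S[145:250,310:405,::-1],(388,429),interpolation=cv2.INTER_CUBIC)]))
E
```

```text
[ 0.5392 -0.0007  0.2245] [ 0.66050545 -0.33093297  0.62456042] 41.25
```

View pics/v.png

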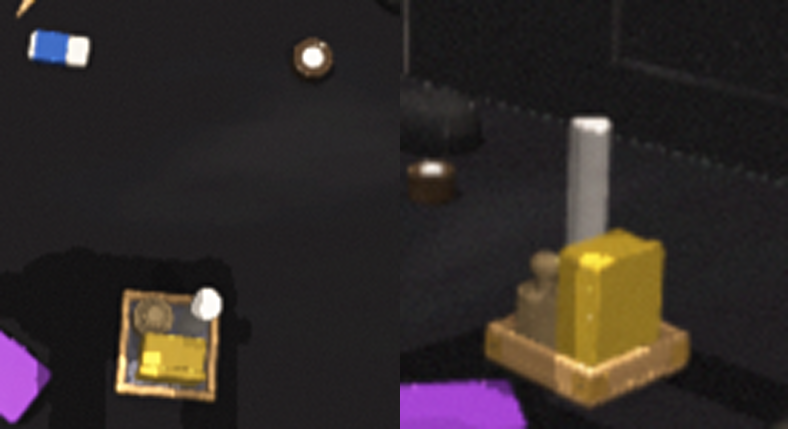

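View pics/v_t.png

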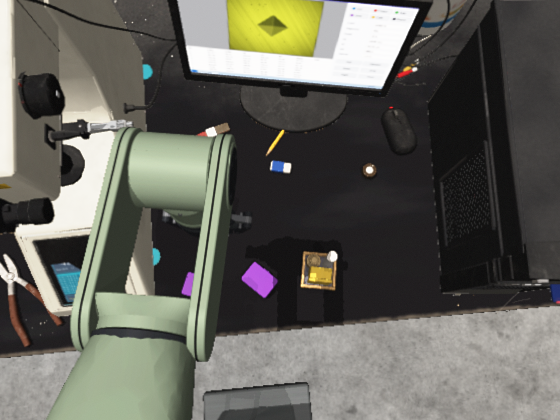

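All three stand in the tray, and the eraser and specimen are in their old pixels. A numeric check for uprightness follows.

```bash
python3 - <<'E'
from h import *
T=cv2.imread("pics/v_t.png")[:,:,::-1].copy();c=eyes.calibration("top");cs=eyes.calibration("scene")
C=np.array([474.8,-187.7]);a=np.radians(-10);ex=np.array([np.cos(a),np.sin(a)]);ey=np.array([-ex[1],ex[0]])
m=blob(T,(0,0,160),(180,60,255),(322,245,345,268));e=cv2.minEnclosingCircle(m)
p=onz(c,[e[0]],.119)[0]*1000;d=p[:2]-C;print("pin top",e,d@ex,d@ey,"expected foot ~(16,-15.5)")
m=blob(T,(20,110,150),(35,255,255),(300,260,340,290));w=onz(c,m,.068)[:,:2]*1000-C;rc=cv2.minAreaRect(w.astype(np.float32));print("box top",rc,np.array(rc[0])@ex,np.array(rc[0])@ey)
E
```

```text
pin top ((331.8333435058594, 255.8333282470703), 5.296840667724609) 16.306386822466596 -13.793261454821323 expected foot ~(16,-15.5)
box top ((-13.797615051269531, 4.06304931640625), (43.4537353515625, 29.476207733154297), 80.47066497802734) -14.29353938513298 1.6053917578650634
```

```bash
python3 -c "
from bench import r,job_done
print(r.get_state()['clock'],r.get_state()['force']);print(job_done())"
```

```text
41.35 [-0.35608108 -0.03141372 -0.08630411]
the job is handed in; nothing more can be done
None
```

I handed in the job at 41.35 s with the box, the weight and the pin all standing in the tray.

**Turning the box up:** I pinched its near end lightly, then rolled it up over its bottom edge by pressing down and dragging back. I let it go on the bench clear of the tray, and it stood by itself. Two earlier tries failed: easing the grip so the far end would swing down dropped it flat, and the first roll lost its tilt when I lifted. The box stayed near its place each time.

**Packing:** I placed the weight first, then the box (taken again from above), then the pin.

**Last checks**, in the tray's frame:

| Item | Position (x, y) in mm | What was seen |
|---|---|---|
| Weight | (16, 13) | measured just after placing; its place in the tray looked unchanged in the final pictures |
| Box | top centre at (-14, 2) | about 2 mm from the planned spot, consistent with upright |
| Pin | top at (16, -14) | within about 2 mm of its foot's planned spot; its weight came off the gripper when set down |

- **Left alone:** the eraser and specimen are at the same pixels as at the start. The loupe was hidden by the arm in the last top picture; earlier wrist pictures showed it standing, and I never went near enough to touch it.
- **Disagreements:** the wrist and top cameras differed by 2–4 mm on some positions, such as the weight on the bench and the standing box. A roughly 2–3° lean of the box while it was held did not show once it was set down.

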